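Level the film-casting table, set out its dishes and lid them

ROBOT

A 7-joint arm with a two-finger parallel gripper is mounted at the origin on a cart in front of the work surface, level with it; the furniture and walls round the work are solid. World frame = base frame: x ahead of the robot, y to its left, z up, the work surface at z = 0. Lengths are in m, angles in degrees, forces in N, time in s.
With the tool pointing down it reaches from about 0.4 to 0.85 m from the base axis. Payload 10.4 kg.
Tool frame: the origin (TCP) lies at the very end of the fingers, on their centre line; the grasp point (between the pads) lies 19 mm behind it; z points along the fingers, y is the direction in which the jaws open and shut (so a half turn about z gives the same grasp; the last joint's range is limited). The gripper opens to 85 mm and grips with 20 to 120 N. Pads are 22 mm wide; open, the fingers measure 114 mm over their backs; the gripper's body (76 mm by 85 mm) begins 54 mm behind the grasp point. The pads swing forward as they close: fully open they stand 13 mm farther back than shut.
Start: joints at [-69.42, 19.034, -3.707, 83.658, 1.238, 77.344, -5.071], TCP at [0.233, 0.58, 0.231] pointing down, gripper open.
Joint ranges: [-148.97, 148.97], [-28.65, 121.19], [-84.17, 76.75], [9.2, 138.47], [-72.65, 252.65], [3.7, 117.97], [-149.18, 149.18]. Speed limits (degrees/s): [127.2, 127.2, 159.86, 159.86, 180, 180, 180].

INTERFACE

Orientations are given as [roll, pitch, yaw] about the fixed x, y, z axes, in that order (R = Rz(yaw) Ry(pitch) Rx(roll)).
In Python, from bench import manip gives the robot as it stands. The module is installed in compiled form; this text tells all that it offers.
- The arm moves only by the tool arm_command, never from a script. Its argument "rows" is a list of rows, each an object with "jaw": the gripper's target within -1 to 1 (shut at 1, half-way at 0, fully open at -1); "travel": the shift along the tool's x, y, z in cm, a list of three; "roll": the turn about the tool's z in rad. In form: [{"jaw": jaw, "travel": [x, y, z], "roll": roll}, ...]. A call has 1 to 20 rows; each row shifts and turns the commanded pose from where the row before left it, along the tool's axes as they then stand; what a row does not reach is not made up. A row lasts 1/12 s, in which the tool goes at most 41.7 mm and 7.16 degrees, less where a joint would pass 70% of its speed; a pose out of reach is approached as far as the arm can. A call with a gripper value outside its range is refused whole. The fingers move at their own pace and stop on an object; the grip force is fixed at half the most. Time passes only in rows, so rows that do not move let the fingers close. It gives the time, the measured TCP pose, the force and the opening at its end, in the units of the state.
- manip.get_state(): the state, without advancing time (a new reading comes with each control period).
- manip.snapshot(name): name is "side" or "top" or "wrist"; returns a dict with "pixels" (400x640x3 uint8, red, green, blue), "fx", "fy", "cx", "cy" (pixels), "k1" (the pictures are not rectified: a ray, as slopes to the right and down, at radius r is drawn at 1 + k1 r^2 times it, then the intrinsics apply), "rvec" (rotation vector, rad) and "tvec" (3), from world to camera coordinates, as OpenCV has them. Camera axes: x right, y down, z forward; pixel columns grow to the right and rows downward; lengths in m; the calibration is good to about 2 mm. A picture is of the moment at which its call begins. There is no depth.
- manip.close_job(): hands the job in, once; it reports no verdict.
The state is a dict: "clock": time; "qpos": joint angles; "joint_velocities": joint speeds; "tau": joint torques, N m; "tcp_pos": TCP position; "ee_rot": TCP orientation; "ft_force": force on the tool from outside, world axes, zero at the start; "ft_torque": the same for the moment, N m; "grip_width": finger opening in m.
Only numpy, scipy, OpenCV 4.12 (cv2) and the standard library are available. Lean on these libraries where they do the work, as an engineer would, in place of code of your own. Each camera call takes 0.05 s, during which the arm holds its last target. There are 200 camera calls.

TASK

Get the casting table ready: while it is still empty, crank its handwheel until the platform is level. Then stand every steel casting dish upright and centred on a pedestal of its own, and close each with one of the white lids, fully seated and flat on the rim; any lid fits. Keep the platform level, and leave the timer, the flask and the wash bottle where they are.

Things in the scene. Friction and masses are not known exactly. Their poses are not given: they have to be found in the camera images.
- stand: base of the levelling table, 167 x 210 mm, fixed, its place varies. Origin: on the bench under the middle of the platform; x points away from the robot, y along the platform to the left, z up; yaw up to 0.15 rad either way. Right of it a fixed clear screen, 157 mm tall, runs away from the robot (near end 0.51 m ahead, 0.24 m to the right); right of that a hotplate with its plate 0.13 m up
- platform (a joint): tilt of the platform about the table's own x axis, rad: 0 is level, positive has its left (+y) end up. It starts 0.08 to 0.16 up on the left, and stops at -0.04. It follows the handwheel through a self-locking worm: platform tilt = handwheel angle / 150. Pushing on the platform does not move it
- handwheel (a joint): angle of the handwheel about its upright axis, rad, counter-clockwise from above positive; 0 when the platform is level (2 to 4 turns clockwise from the start), free to about one turn further; turning needs about 0.03 N m
- wheel_axis (a point): on the handwheel's upright axis, at the top face of the 72 mm black wheel (111 mm above the bench); the wheel stands in front of the platform, right of the middle
- crank_grip (a point): middle of the black upright crank grip on the wheel: round, 15 mm across, 34 mm tall (it stands 2 to 36 mm above the wheel's top face), free to revolve on its pin, 27 mm from the wheel's axis; take it from above and lead it round in a circle
- platform_centre (a point): middle of the platform's upper face: a metal plate 92 mm (x) by 290 mm (y), 93 mm above the bench, tilting about an axis 18 mm below this face; its z axis is the face's normal
- seat0 (a point): centre of the top of a grey round pedestal on the platform, 30 mm across, 10 mm high above the plate, at -108 mm along the platform's y (neighbours 72 mm apart); 103 mm above the bench when level. One dish stands on each, overhanging all round
- seat1 (a point): centre of the top of a grey round pedestal on the platform, 30 mm across, 10 mm high above the plate, at -36 mm along the platform's y (neighbours 72 mm apart); 103 mm above the bench when level. One dish stands on each, overhanging all round
- seat2 (a point): centre of the top of a grey round pedestal on the platform, 30 mm across, 10 mm high above the plate, at 36 mm along the platform's y (neighbours 72 mm apart); 103 mm above the bench when level. One dish stands on each, overhanging all round
- seat3 (a point): centre of the top of a grey round pedestal on the platform, 30 mm across, 10 mm high above the plate, at 108 mm along the platform's y (neighbours 72 mm apart); 103 mm above the bench when level. One dish stands on each, overhanging all round
- dish1: stainless steel casting dish: round straight-walled open cup, outside diameter 56 mm, 32 mm tall, wall 4 mm (bore 48 mm), about 220 g, standing upright. Origin: centre of its underside, z up along its axis. May be absent. All dishes are alike
- dish2: stainless steel casting dish: round straight-walled open cup, outside diameter 56 mm, 32 mm tall, wall 4 mm (bore 48 mm), about 220 g, standing upright. Origin: centre of its underside, z up along its axis. May be absent. All dishes are alike
- dish3: stainless steel casting dish: round straight-walled open cup, outside diameter 56 mm, 32 mm tall, wall 4 mm (bore 48 mm), about 220 g, standing upright. Origin: centre of its underside, z up along its axis. May be absent. All dishes are alike
- dish4: stainless steel casting dish: round straight-walled open cup, outside diameter 56 mm, 32 mm tall, wall 4 mm (bore 48 mm), about 220 g, standing upright. Origin: centre of its underside, z up along its axis. May be absent. All dishes are alike
- lid1: white PTFE lid, 45 g, knob up: flange 56 mm across, 4 mm thick; below it a spigot 43 mm across, 5 mm deep that drops into a dish's bore (2.5 mm play all round); on top a round knob 16 mm across, from 13 to 31 mm above the origin. Origin: centre of the spigot's underside, z up. Seated, the flange is flat on the rim, origin 27 mm above the dish's. Any lid fits any dish; some may be spare
- lid2: white PTFE lid, 45 g, knob up: flange 56 mm across, 4 mm thick; below it a spigot 43 mm across, 5 mm deep that drops into a dish's bore (2.5 mm play all round); on top a round knob 16 mm across, from 13 to 31 mm above the origin. Origin: centre of the spigot's underside, z up. Seated, the flange is flat on the rim, origin 27 mm above the dish's. Any lid fits any dish; some may be spare
- lid3: white PTFE lid, 45 g, knob up: flange 56 mm across, 4 mm thick; below it a spigot 43 mm across, 5 mm deep that drops into a dish's bore (2.5 mm play all round); on top a round knob 16 mm across, from 13 to 31 mm above the origin. Origin: centre of the spigot's underside, z up. Seated, the flange is flat on the rim, origin 27 mm above the dish's. Any lid fits any dish; some may be spare
- lid4: white PTFE lid, 45 g, knob up: flange 56 mm across, 4 mm thick; below it a spigot 43 mm across, 5 mm deep that drops into a dish's bore (2.5 mm play all round); on top a round knob 16 mm across, from 13 to 31 mm above the origin. Origin: centre of the spigot's underside, z up. Seated, the flange is flat on the rim, origin 27 mm above the dish's. Any lid fits any dish; some may be spare
- timer: bystander: flat white bench timer 58 x 66 x 20 mm, origin under its centre; loose
- flask: bystander: conical glass flask 65 mm across, 100 mm tall, origin under its centre; loose
- wash_bottle: bystander: white wash bottle with red cap, 66 x 96 x 214 mm, origin under its body; loose
There are look-alikes about, which are no part of the job. Leave any purple or yellow look-alike of the lid4 alone.

How it is judged:
By the outcome, as a careful person would: the job done as asked, in the order asked, and still so for the second after the job is handed in, with the robot touching nothing.
Of dish1, dish2, dish3, dish4 only 3 to 4 are there at a start; the rules pass over those that are not, and their reading is None.
At some moment in a run one of lid1, lid2 may be knocked a few centimetres aside while the robot is not near it.
It also fails if it takes over 210 s, if anything falls off the work surface, if the arm or the gripper's body presses on something with over 40 N, if the wrist force passes 120 N, or if a joint passes its speed limit or range.

## Working session

There is one attempt and no reset: what is moved stays moved. The work goes in short steps, Python scripts to look and compute and a tool call to move; the robot and the scene stay as the last step left them, time stands still between calls to the robot, and variables do not carry over. Pictures are saved under pics/ and viewed, about 12 in all and at most 16, crops included, and the job is handed in when it is done.

Besides the shell and the picture viewer there is one more tool, called after "Request:" as name(argument=value, ...), one argument or row to a line, values as JSON. arm_command: Moves the arm, as the interface text tells. Its arguments: {"type":"object","properties":{"rows":{"type":"array","items":{"type":"object","properties":{"jaw":{"type":"number"},"travel":{"type":"array","items":{"type":"number"}},"roll":{"type":"number"}}}}},"required":["rows"]}

```bash
mkdir -p pics; cat > h.py <<'E'
import numpy as np, cv2
from bench import manip
def snap(n,save=None):
    s=manip.snapshot(n)
    if save: cv2.imwrite('pics/'+save,cv2.cvtColor(s['pixels'],cv2.COLOR_RGB2BGR))
    return s
def ray(s,u,v):
    K=np.array([[s['fx'],0,s['cx']],[0,s['fy'],s['cy']],[0,0,1.]])
    p=cv2.undistortPoints(np.array([[[u,v]]],float),K,np.array([s['k1'],0,0,0,0.]))[0,0]
    R=cv2.Rodrigues(np.array(s['rvec'],float))[0]; t=np.array(s['tvec'],float)
    return -R.T@t, R.T@np.array([p[0],p[1],1])
def at(s,u,v,z):
    c,d=ray(s,u,v); return c+d*(z-c[2])/d[2]
def proj(s,P):
    K=np.array([[s['fx'],0,s['cx']],[0,s['fy'],s['cy']],[0,0,1.]])
    return cv2.projectPoints(np.array(P,float).reshape(-1,1,3),np.array(s['rvec'],float),np.array(s['tvec'],float),K,np.array([s['k1'],0,0,0,0.]))[0][:,0]
E
python3 - <<'E'
from h import *
np.set_printoptions(precision=4,suppress=True)
import pickle
for n in ['top','side','wrist']:
    s=snap(n,n+'0.png'); pickle.dump(s,open(n+'0.pkl','wb'))
    print(n,s['fx'],s['k1'],ray(s,320,200))
print(manip.get_state())
E
```

```text
top 364.0564495207253 -0.0018669032833831143 (array([ 0.429 , -0.2174,  1.3367]), array([ 0.1026,  0.0309, -0.9945]))
side 426.92542087038646 -0.04844356380261205 (array([ 0.5004, -1.4004,  1.1541]), array([ 0.0451,  0.7476, -0.663 ]))
wrist 354.0851469619113 -0.0021864944247435123 (array([0.1618, 0.6079, 0.3746]), array([ 0.2694, -0.1253, -0.9549]))
{'clock': 0.15, 'qpos': array([-69.4183,  19.0646,  -3.7064,  83.6922,   1.2393,  77.3433,
        -5.0697]), 'joint_velocities': array([ 0.0557, -0.0681, -0.0066, -0.2928, -0.0198, -0.1664,  0.0548]), 'tau': array([  0.0005, -62.5825,   0.0489, -39.1848,   0.0163,   0.0075,
         0.    ]), 'tcp_pos': array([0.2328, 0.5797, 0.2307]), 'ee_rot': array([-179.9399,    0.0044,  158.125 ]), 'ft_force': array([ 0.029 , -0.1012,  0.1924]), 'ft_torque': array([0.0413, 0.0081, 0.0086]), 'grip_width': 0.08509215741962808}
```

View pics/top0.png

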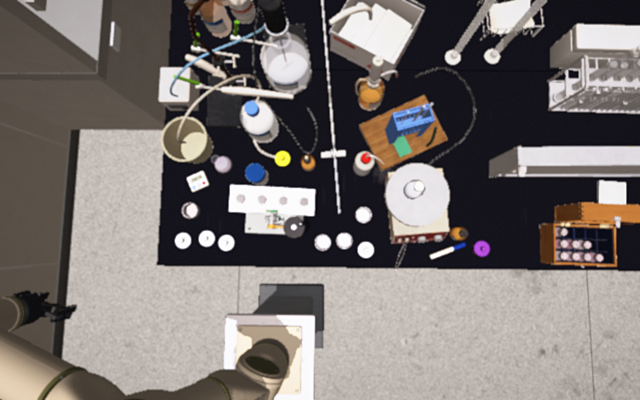

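View pics/side0.png

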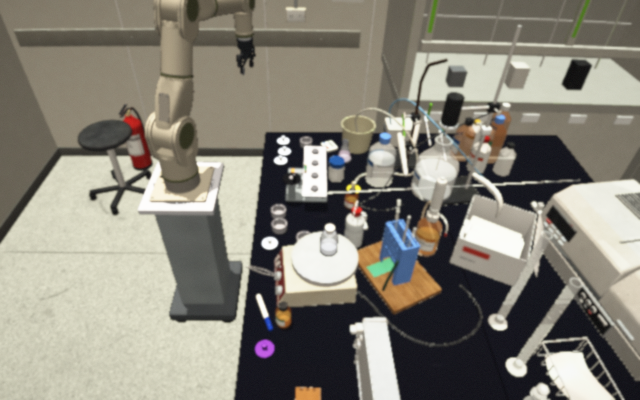

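The top view shows lids near (183,240), (207,238), (226,242) and (366,250), with dish-like rings near (190,210), (323,242), (344,240) and (364,214). The wheel is at (293,227). I'll zoom in.

```bash
python3 - <<'E'
import cv2,numpy as np
a=cv2.imread('pics/top0.png')[165:270,160:395]; b=cv2.imread('pics/side0.png')[125:260,250:375]
a=cv2.resize(a,None,fx=3.4,fy=3.4,interpolation=cv2.INTER_CUBIC)
cv2.imwrite('pics/c0.png',a)
b=cv2.resize(b,None,fx=4.4,fy=4.4,interpolation=cv2.INTER_CUBIC)
cv2.imwrite('pics/c1.png',b)
E
```

```text
(no output)
```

View pics/c0.png

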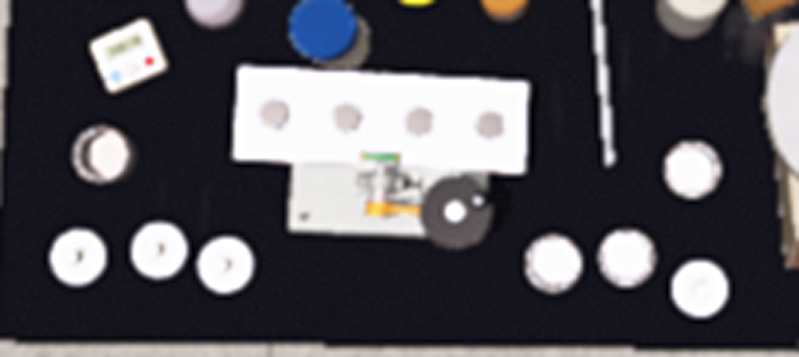

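View pics/c1.png

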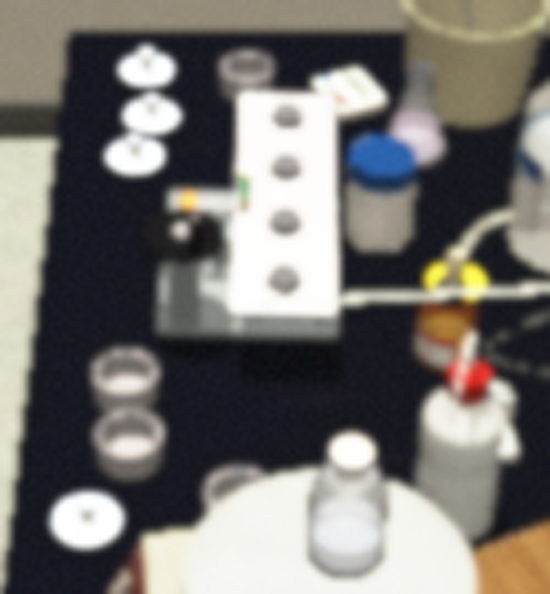

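The crops show four dishes: one left at crop (102,154), three right at (553,263), (627,258), (692,169). The four lids are at (78,257), (159,250), (225,264) and (700,289). The wheel is at (455,212), with a small bright mark at (478,200). I'll work out positions and check against both cameras.

```bash
python3 - <<'E'
from h import *
import pickle
np.set_printoptions(precision=4,suppress=True)
s=pickle.load(open('top0.pkl','rb')); S=pickle.load(open('side0.pkl','rb'))
f=lambda x,y:(160+(x+.5)/3.4-.5,165+(y+.5)/3.4-.5)
g=lambda x,y:(250+x/4.4-.4,125+y/4.4-.4)
for n,(x,y),z in [('L1',(78,257),.009),('L2',(159,250),.009),('L3',(225,264),.009),('L4',(700,289),.009),('D1',(102,154),.032),('D2',(553,263),.032),('D3',(627,258),.032),('D4',(692,169),.032),('wheel',(455,212),.111),('white',(455,211),.125),('dot',(478,200),.147),('s0',(490,124),.09),('s1',(419,121),.1),('s2',(347,117),.107),('s3',(276,114),.114)]:
    P=at(s,*f(x,y),z); q=proj(S,P)[0]; print(n,P[:3],'side crop',(q-[250,125]+.4)*4.4)
for n,(x,y),z in [('L1',(147,70),.009),('L3',(135,157),.009),('D2',(125,368),.032),('D3',(129,428),.032),('L4',(87,520),.009),('white',(180,230),.125),('white',(180,230),.147)]:
    print('side',n,at(S,*g(x,y),z))
E
```

```text
L1 [0.4137 0.3221 0.009 ] side crop [146.6187  68.1772]
L2 [0.4221 0.2355 0.009 ] side crop [151.7682 114.1086]
L3 [0.408  0.1641 0.009 ] side crop [135.7608 154.1563]
L4 [ 0.3873 -0.343   0.009 ] side crop [ 86.973 518.752]
D1 [0.5228 0.2928 0.032 ] side crop [247.1887  66.2519]
D2 [ 0.4133 -0.187   0.032 ] side crop [125.6002 370.0116]
D3 [ 0.4194 -0.2644  0.032 ] side crop [128.9054 432.0548]
D4 [ 0.5134 -0.3323  0.032 ] side crop [240.1008 490.5501]
wheel [ 0.4633 -0.0912  0.111 ] side crop [183.6794 231.8876]
white [ 0.4639 -0.0927  0.125 ] side crop [184.1365 220.4806]
dot [ 0.474  -0.1168  0.147 ] side crop [195.0497 217.8342]
s0 [ 0.5532 -0.1227  0.09  ] side crop [284.915  273.3172]
s1 [ 0.5545 -0.052   0.1   ] side crop [285.0218 215.0742]
s2 [0.5571 0.0193 0.107 ] side crop [286.3887 162.1589]
s3 [0.5586 0.0888 0.114 ] side crop [286.6559 113.1451]
side L1 [0.4142 0.3186 0.009 ]
side L3 [0.4074 0.1592 0.009 ]
side D2 [ 0.4126 -0.1844  0.032 ]
side D3 [ 0.4192 -0.2595  0.032 ]
side L4 [ 0.3874 -0.3444  0.009 ]
side white [ 0.4605 -0.1062  0.125 ]
side white [ 0.4613 -0.1339  0.147 ]
```

View pics/wrist0.png

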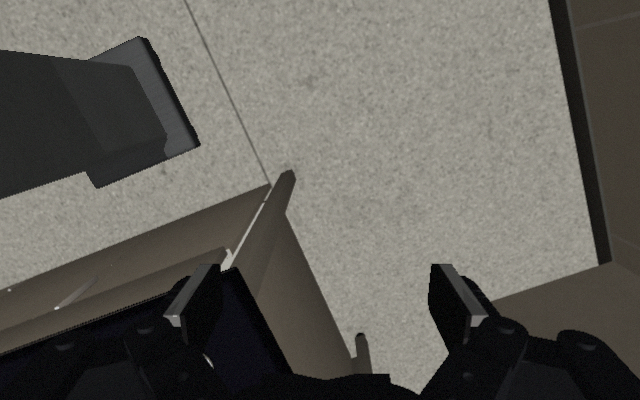

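Both cameras agree, and the offset between wheel and bright dot is the expected 27 mm. Next I'll move above the table with the wrist camera at yaw 180, where tool x = -world x, tool y = +world y and tool z = down.

Request:
arm_command(
  rows=[
    {"jaw": -1,"travel": [0,0,0],"roll": -0.0955},
    {"jaw": -1,"travel": [0,0,0],"roll": -0.0955},
    {"jaw": -1,"travel": [0,0,0],"roll": -0.0955},
    {"jaw": -1,"travel": [0,0,0],"roll": -0.0955},
    {"jaw": -1,"travel": [-1.2,-3.9,-0.4],"roll": 0},
    {"jaw": -1,"travel": [-1.2,-3.9,-0.4],"roll": 0},
    {"jaw": -1,"travel": [-1.2,-3.9,-0.4],"roll": 0},
    {"jaw": -1,"travel": [-1.2,-3.9,-0.4],"roll": 0},
    {"jaw": -1,"travel": [-1.2,-3.9,-0.4],"roll": 0},
    {"jaw": -1,"travel": [-1.2,-3.9,-0.4],"roll": 0},
    {"jaw": -1,"travel": [-1.2,-3.9,-0.4],"roll": 0},
    {"jaw": -1,"travel": [-1.2,-3.9,-0.4],"roll": 0},
    {"jaw": -1,"travel": [-1.2,-3.9,-0.4],"roll": 0},
    {"jaw": -1,"travel": [-1.2,-3.9,-0.4],"roll": 0},
    {"jaw": -1,"travel": [-1.2,-3.9,-0.4],"roll": 0},
    {"jaw": -1,"travel": [-1.2,-3.9,-0.4],"roll": 0},
    {"jaw": -1,"travel": [-1.2,-3.9,-0.4],"roll": 0},
    {"jaw": -1,"travel": [-1.2,-3.9,-0.4],"roll": 0},
    {"jaw": -1,"travel": [-1.2,-3.9,-0.4],"roll": 0},
    {"jaw": -1,"travel": [-1.2,-3.9,-0.4],"roll": 0},
  ],
)

```text
clock: 1.82
tcp_pos: [0.4249, -0.0462, 0.2956]
ee_rot: [180.0, 0.0, -180.0]
ft_force: [0.8, 0.7, 0.0]
grip_width: 0.0857
```

```bash
python3 - <<'E'
from h import *
import pickle
s=snap('wrist','w1.png'); pickle.dump(s,open('w1.pkl','wb')); st=manip.get_state(); print(st['tcp_pos'],st['ee_rot'],st['clock'],st['qpos'])
E
```

```text
[ 0.42643714 -0.05380496  0.29652088] [-1.79939576e+02  1.56359283e-01  1.79541825e+02] 1.8667 [-34.78730443 -11.56063947  31.34818886 106.46158692   6.09808313
  83.33315736  84.88870437]
```

View pics/w1.png

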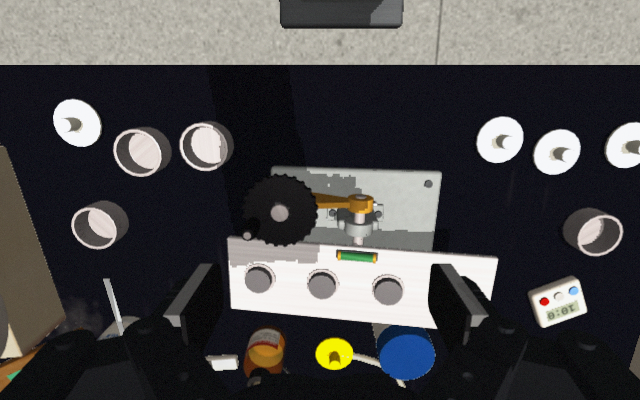

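The wrist view shows the whole station. The wheel hub is at (280,213) and the crank grip's top at (247,236). Pedestals are visible at (258,279), (322,284) and (388,290), the fourth hidden by a finger. Lids sit at (77,124), (500,140), (557,152) and (628,146), and there's a spirit vial at (357,256). I'll measure these now.

```bash
python3 - <<'E'
from h import *
import pickle
from scipy.optimize import least_squares
np.set_printoptions(precision=4,suppress=True)
s=pickle.load(open('w1.pkl','rb'))
print('cam',ray(s,320,200)[0])
for n,u,v,z in [('hub',280,213,.112),('grip',247.5,235.5,.147),('L4',77,123,.009),('L3',500,139,.009),('L2',557,152,.009),('D2',209,146,.032),('D3',145,151,.032),('D4',105,224,.032),('D1',598,231,.032)]: print(n,at(s,u,v,z))
# platform: seats + corners
pix=np.array([[258,277.5],[322,282.5],[388,288.5],[229,236],[497,257],[231,307]])
def mod(p):
    x,y,yaw,t=p
    L=np.array([[0,-.108,.01],[0,-.036,.01],[0,.036,.01],[-.046,-.145,0],[-.046,.145,0],[.046,-.145,0]])+[0,0,.018]
    c,d=np.cos(t),np.sin(t); L=L@np.array([[1,0,0],[0,c,-d],[0,d,c]]).T+[0,0,.075]
    c,d=np.cos(yaw),np.sin(yaw); return L@np.array([[c,-d,0],[d,c,0],[0,0,1]]).T+[x,y,0]
r=least_squares(lambda p:(proj(s,mod(p))-pix).ravel(),[.556,-.017,-.03,.12]); print(r.x,r.fun.reshape(-1,2))
J=np.linalg.inv(r.jac.T@r.jac); print(np.sqrt(np.diag(J)))
im=cv2.imread('pics/w1.png')[225:300,220:420]; cv2.imwrite('pics/c2.png',cv2.resize(im,None,fx=4,fy=4,interpolation=cv2.INTER_CUBIC))
E
```

```text
cam [ 0.3483 -0.0465  0.4395]
hub [ 0.4636 -0.0906  0.112 ]
grip [ 0.4726 -0.1157  0.147 ]
L4 [ 0.3863 -0.3426  0.009 ]
L3 [0.4049 0.1651 0.009 ]
L2 [0.4206 0.2372 0.009 ]
D2 [ 0.4102 -0.1801  0.032 ]
D3 [ 0.416  -0.2546  0.032 ]
D4 [ 0.5063 -0.3176  0.032 ]
D1 [0.5152 0.2924 0.032 ]
[ 0.552  -0.0109 -0.0283  0.1239] [[-0.4728  1.0584]
 [-0.3462  1.899 ]
 [ 0.4369  1.9685]
 [-2.1947 -1.6455]
 [ 2.3949 -1.4659]
 [-0.0358 -1.0668]]
[0.0005 0.0005 0.0084 0.0146]
```

View pics/c2.png

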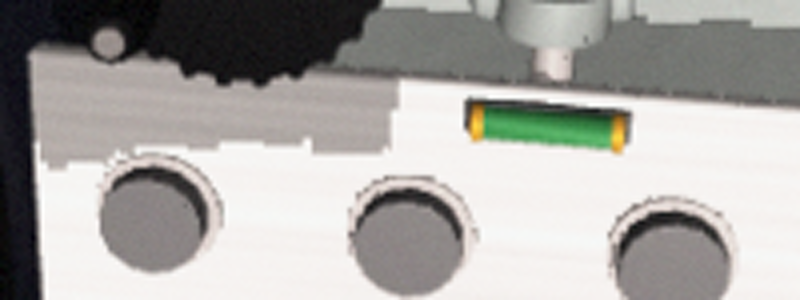

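Platform tilt is about 0.12 rad, so roughly 18 rad (2.9 turns) clockwise. The grip is at -70° about the wheel axis at (0.4635,-0.091). I'll approach from above.

Request:
arm_command(
  rows=[
    {"jaw": -0.3,"travel": [-0.95,-1.42,1.9],"roll": 0},
    {"jaw": -0.3,"travel": [-0.95,-1.42,1.9],"roll": 0},
    {"jaw": -0.3,"travel": [-0.95,-1.42,1.9],"roll": 0},
    {"jaw": -0.3,"travel": [-0.95,-1.42,1.9],"roll": 0},
    {"jaw": -0.3,"travel": [-0.95,-1.42,1.9],"roll": 0},
    {"jaw": -0.3,"travel": [0,0,0],"roll": 0},
    {"jaw": -0.3,"travel": [0,0,0],"roll": 0},
    {"jaw": -0.3,"travel": [0,0,0],"roll": 0},
    {"jaw": -0.3,"travel": [0,0,0],"roll": 0},
  ],
)

```text
clock: 2.62
tcp_pos: [0.4727, -0.1142, 0.2011]
ee_rot: [180.0, 0.1, -179.9]
ft_force: [0.6, 0.0, 0.9]
grip_width: 0.055
```

```bash
python3 - <<'E'
from h import *
import pickle
np.set_printoptions(precision=4,suppress=True)
st=manip.get_state(); print(st['tcp_pos'],st['ee_rot'],st['clock'],st['grip_width'])
s=snap('wrist','w2.png'); pickle.dump(s,open('w2.pkl','wb'))
print(proj(s,[.4727,-.1162,.147]), proj(s,[.4635,-.091,.111]))
st=manip.get_state(); print(st['tcp_pos'])
E
```

```text
[ 0.4727 -0.1142  0.2011] [ 179.9633    0.0679 -179.9362] 2.6167 0.054991249815226934
[[322.2849 223.6292]] [[359.3082 192.2594]]
[ 0.4728 -0.1142  0.2012]
```

View pics/w2.png

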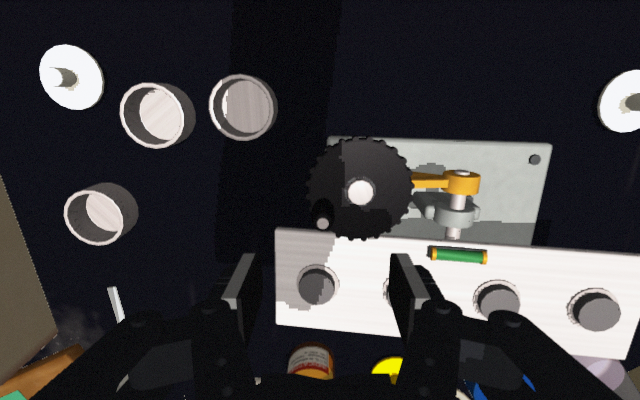

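The predicted grip position matches the picture at (322,224), so I'll descend and close.

Request:
arm_command(
  rows=[
    {"jaw": -0.3,"travel": [0,-0.05,2.1],"roll": 0},
    {"jaw": -0.3,"travel": [0,-0.05,2.1],"roll": 0},
    {"jaw": -0.3,"travel": [0,-0.05,2.1],"roll": 0},
    {"jaw": -0.3,"travel": [0,-0.03,2.1],"roll": 0},
    {"jaw": -0.3,"travel": [0,0,0],"roll": 0},
    {"jaw": 1,"travel": [0,0,0],"roll": 0},
    {"jaw": 1,"travel": [0,0,0],"roll": 0},
    {"jaw": 1,"travel": [0,0,0],"roll": 0},
    {"jaw": 1,"travel": [0,0,0],"roll": 0},
    {"jaw": 1,"travel": [0,0,0],"roll": 0},
    {"jaw": 1,"travel": [0,0,0],"roll": 0},
    {"jaw": 1,"travel": [0,0,0],"roll": 0},
  ],
)

```text
clock: 3.67
tcp_pos: [0.4736, -0.1161, 0.1179]
ee_rot: [179.9, 0.1, -180.0]
ft_force: [-1.7, 3.1, 7.3]
grip_width: 0.0135
```

```bash
python3 - <<'E'
import numpy as np
a=np.radians(-70-18*np.arange(21)); P=2.7*np.c_[np.cos(a),np.sin(a)]; d=np.diff(P,axis=0)
print([[round(-x,2)+0.,round(y,2)+0.,0] for x,y in d])
E
```

```text
[[np.float64(0.83), np.float64(-0.16), 0], [np.float64(0.84), np.float64(0.1), 0], [np.float64(0.77), np.float64(0.36), 0], [np.float64(0.62), np.float64(0.58), 0], [np.float64(0.41), np.float64(0.74), 0], [np.float64(0.16), np.float64(0.83), 0], [np.float64(-0.1), np.float64(0.84), 0], [np.float64(-0.36), np.float64(0.77), 0], [np.float64(-0.58), np.float64(0.62), 0], [np.float64(-0.74), np.float64(0.41), 0], [np.float64(-0.83), np.float64(0.16), 0], [np.float64(-0.84), np.float64(-0.1), 0], [np.float64(-0.77), np.float64(-0.36), 0], [np.float64(-0.62), np.float64(-0.58), 0], [np.float64(-0.41), np.float64(-0.74), 0], [np.float64(-0.16), np.float64(-0.83), 0], [np.float64(0.1), np.float64(-0.84), 0], [np.float64(0.36), np.float64(-0.77), 0], [np.float64(0.58), np.float64(-0.62), 0], [np.float64(0.74), np.float64(-0.41), 0]]
```

The grip is held. I'll do half a turn first and check the forces.

Request:
arm_command(
  rows=[
    {"jaw": 1,"travel": [0.83,-0.16,0],"roll": 0},
    {"jaw": 1,"travel": [0.84,0.1,0],"roll": 0},
    {"jaw": 1,"travel": [0.77,0.36,0],"roll": 0},
    {"jaw": 1,"travel": [0.62,0.58,0],"roll": 0},
    {"jaw": 1,"travel": [0.41,0.74,0],"roll": 0},
    {"jaw": 1,"travel": [0.16,0.83,0],"roll": 0},
    {"jaw": 1,"travel": [-0.1,0.84,0],"roll": 0},
    {"jaw": 1,"travel": [-0.36,0.77,0],"roll": 0},
    {"jaw": 1,"travel": [-0.58,0.62,0],"roll": 0},
    {"jaw": 1,"travel": [-0.74,0.41,0],"roll": 0},
  ],
)

```text
clock: 4.5
tcp_pos: [0.4547, -0.0654, 0.1179]
ee_rot: [179.9, 0.1, -180.0]
ft_force: [-0.2, -2.5, 9.6]
grip_width: 0.0129
```

Request:
arm_command(
  rows=[
    {"jaw": 1,"travel": [-0.83,0.16,0],"roll": 0},
    {"jaw": 1,"travel": [-0.84,-0.1,0],"roll": 0},
    {"jaw": 1,"travel": [-0.77,-0.36,0],"roll": 0},
    {"jaw": 1,"travel": [-0.62,-0.58,0],"roll": 0},
    {"jaw": 1,"travel": [-0.41,-0.74,0],"roll": 0},
    {"jaw": 1,"travel": [-0.16,-0.83,0],"roll": 0},
    {"jaw": 1,"travel": [0.1,-0.84,0],"roll": 0},
    {"jaw": 1,"travel": [0.36,-0.77,0],"roll": 0},
    {"jaw": 1,"travel": [0.58,-0.62,0],"roll": 0},
    {"jaw": 1,"travel": [0.74,-0.41,0],"roll": 0},
    {"jaw": 1,"travel": [0.83,-0.16,0],"roll": 0},
    {"jaw": 1,"travel": [0.84,0.1,0],"roll": 0},
    {"jaw": 1,"travel": [0.77,0.36,0],"roll": 0},
    {"jaw": 1,"travel": [0.62,0.58,0],"roll": 0},
    {"jaw": 1,"travel": [0.41,0.74,0],"roll": 0},
    {"jaw": 1,"travel": [0.16,0.83,0],"roll": 0},
    {"jaw": 1,"travel": [-0.1,0.84,0],"roll": 0},
    {"jaw": 1,"travel": [-0.36,0.77,0],"roll": 0},
    {"jaw": 1,"travel": [-0.58,0.62,0],"roll": 0},
    {"jaw": 1,"travel": [-0.74,0.41,0],"roll": 0},
  ],
)

```text
clock: 6.17
tcp_pos: [0.4547, -0.0654, 0.1179]
ee_rot: [179.9, 0.1, -180.0]
ft_force: [0.2, -2.9, 9.2]
grip_width: 0.0131
```

Request:
arm_command(
  rows=[
    {"jaw": 1,"travel": [-0.83,0.16,0],"roll": 0},
    {"jaw": 1,"travel": [-0.84,-0.1,0],"roll": 0},
    {"jaw": 1,"travel": [-0.77,-0.36,0],"roll": 0},
    {"jaw": 1,"travel": [-0.62,-0.58,0],"roll": 0},
    {"jaw": 1,"travel": [-0.41,-0.74,0],"roll": 0},
    {"jaw": 1,"travel": [-0.16,-0.83,0],"roll": 0},
    {"jaw": 1,"travel": [0.1,-0.84,0],"roll": 0},
    {"jaw": 1,"travel": [0.36,-0.77,0],"roll": 0},
    {"jaw": 1,"travel": [0.58,-0.62,0],"roll": 0},
    {"jaw": 1,"travel": [0.74,-0.41,0],"roll": 0},
    {"jaw": 1,"travel": [0.83,-0.16,0],"roll": 0},
    {"jaw": 1,"travel": [0.84,0.1,0],"roll": 0},
    {"jaw": 1,"travel": [0.77,0.36,0],"roll": 0},
    {"jaw": 1,"travel": [0.62,0.58,0],"roll": 0},
    {"jaw": 1,"travel": [0.41,0.74,0],"roll": 0},
    {"jaw": 1,"travel": [0.16,0.83,0],"roll": 0},
    {"jaw": 1,"travel": [-0.1,0.84,0],"roll": 0},
    {"jaw": 1,"travel": [-0.36,0.77,0],"roll": 0},
    {"jaw": 1,"travel": [-0.58,0.62,0],"roll": 0},
    {"jaw": 1,"travel": [-0.74,0.41,0],"roll": 0},
  ],
)

```text
clock: 7.83
tcp_pos: [0.4547, -0.0654, 0.1179]
ee_rot: [179.9, 0.1, -180.0]
ft_force: [-1.1, -3.4, 8.7]
grip_width: 0.013
```

```bash
python3 - <<'E'
from h import *
import pickle
s=snap('wrist','w3.png'); pickle.dump(s,open('w3.pkl','wb')); 
st=manip.get_state(); print(st['tcp_pos'],st['ee_rot'],st['clock'])
E
```

```text
[ 0.45622858 -0.06495165  0.11796097] [ 179.97877467    0.2193472  -179.91061164] 7.8833
```

View pics/w3.png

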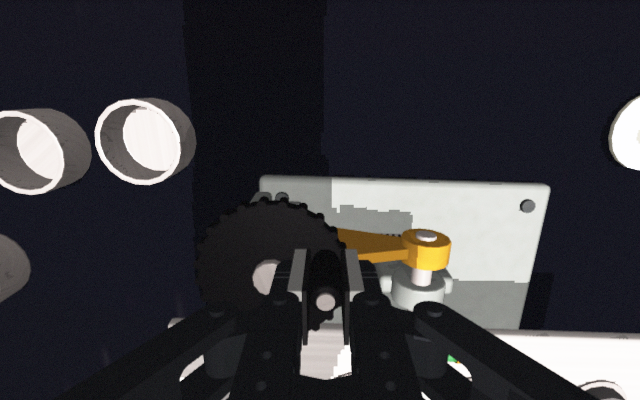

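Force stayed low over 2.5 turns. Next: release, rise, and measure the tilt from two wrist viewpoints.

Request:
arm_command(
  rows=[
    {"jaw": -0.2,"travel": [0,0,0],"roll": 0},
    {"jaw": -0.2,"travel": [0,0,0],"roll": 0},
    {"jaw": -0.2,"travel": [0,0,0],"roll": 0},
    {"jaw": -0.2,"travel": [0,0,0],"roll": 0},
    {"jaw": -0.2,"travel": [0,0,-2.1],"roll": 0},
    {"jaw": -0.2,"travel": [0,0,-2.1],"roll": 0},
    {"jaw": -0.2,"travel": [0,0,-2.1],"roll": 0},
    {"jaw": -0.2,"travel": [0,0,-2.1],"roll": 0},
    {"jaw": -0.2,"travel": [-3.6,-1,0],"roll": 0},
    {"jaw": -0.2,"travel": [-3.6,-1,0],"roll": 0},
    {"jaw": -0.2,"travel": [-3.6,-1,0],"roll": 0},
    {"jaw": -0.2,"travel": [-3.6,-1,0],"roll": 0},
    {"jaw": -0.2,"travel": [0,0,0],"roll": 0},
    {"jaw": -0.2,"travel": [0,0,0],"roll": 0},
    {"jaw": -0.2,"travel": [0,0,0],"roll": 0},
    {"jaw": -0.2,"travel": [0,0,0],"roll": 0},
  ],
)

```text
clock: 9.22
tcp_pos: [0.5972, -0.1059, 0.2007]
ee_rot: [179.9, 0.0, 180.0]
ft_force: [-0.6, 0.3, -0.2]
grip_width: 0.0511
```

```bash
python3 - <<'E'
from h import *
import pickle
s=snap('wrist','w4.png'); pickle.dump(s,open('w4.pkl','wb')); print(manip.get_state()['tcp_pos'])
E
```

```text
[ 0.59728773 -0.10568573  0.20106493]
```

Request:
arm_command(
  rows=[
    {"jaw": -0.2,"travel": [0,3.6,0],"roll": 0},
    {"jaw": -0.2,"travel": [0,3.6,0],"roll": 0},
    {"jaw": -0.2,"travel": [0,3.6,0],"roll": 0},
    {"jaw": -0.2,"travel": [0,3.6,0],"roll": 0},
    {"jaw": -0.2,"travel": [0,3.6,0],"roll": 0},
    {"jaw": -0.2,"travel": [0,0,0],"roll": 0},
    {"jaw": -0.2,"travel": [0,0,0],"roll": 0},
    {"jaw": -0.2,"travel": [0,0,0],"roll": 0},
    {"jaw": -0.2,"travel": [0,0,0],"roll": 0},
  ],
)

```text
clock: 10.02
tcp_pos: [0.5978, 0.0727, 0.201]
ee_rot: [180.0, 0.0, 179.9]
ft_force: [-0.2, -0.9, 0.4]
grip_width: 0.0511
```

```bash
python3 - <<'E'
from h import *
import pickle
s=snap('wrist','w5.png'); pickle.dump(s,open('w5.pkl','wb')); print(manip.get_state()['tcp_pos'])
a=np.vstack([cv2.imread('pics/w4.png')[:300],cv2.imread('pics/w5.png')[:300]])
cv2.imwrite('pics/c3.png',a)
E
```

```text
[0.59787028 0.07265891 0.20086546]
```

View pics/c3.png

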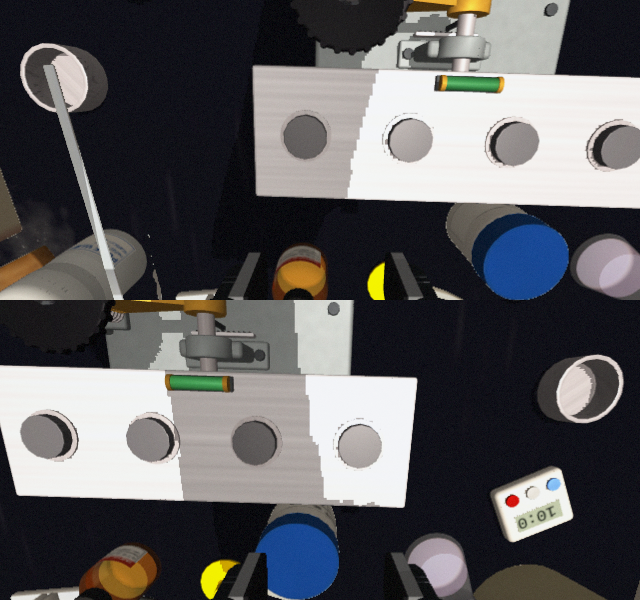

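Both views show the seats clearly, so I'll bundle-fit them.

```bash
cat > plat.py <<'E'
from h import *
import pickle
from scipy.optimize import least_squares
np.set_printoptions(precision=4,suppress=True)
SE=[[0,-.108,.01],[0,-.036,.01],[0,.036,.01],[0,.108,.01]]
C=[[-.046,-.145,0],[.046,-.145,0],[-.046,.145,0],[.046,.145,0]]
def mod(p,L):
    x,y,yaw,t=p[:4]
    L=np.array(L)+[0,0,.018]
    c,d=np.cos(t),np.sin(t); L=L@np.array([[1,0,0],[0,c,-d],[0,d,c]]).T+[0,0,.075]
    c,d=np.cos(yaw),np.sin(yaw); return L@np.array([[c,-d,0],[d,c,0],[0,0,1]]).T+[x,y,0]
def refine(s,u,v,r=21):
    g=cv2.GaussianBlur(cv2.cvtColor(s['pixels'],cv2.COLOR_RGB2GRAY),(0,0),.8).astype(np.float32)
    th=np.linspace(0,2*np.pi,90,endpoint=False); best=(-1,)
    for du in np.arange(-4,4.1,.25):
        for dv in np.arange(-4,4.1,.25):
            for rr in np.arange(r-3,r+3,.5):
                f=lambda q: cv2.remap(g,(u+du+q*np.cos(th)).astype(np.float32)[None],(v+dv+q*np.sin(th)).astype(np.float32)[None],cv2.INTER_LINEAR)
                sc=np.median(np.abs(f(rr+1)-f(rr-1)))
                if sc>best[0]: best=(sc,u+du,v+dv,rr)
    return best
E
python3 - <<'E'
from plat import *
A=pickle.load(open('w4.pkl','rb')); B=pickle.load(open('w5.pkl','rb'))
pa=[(305,137),(412,140),(515,144.5),(617,147)]; pb=[(43,137),(149,140),(254,142),(359,145)]
ra=[refine(A,*p) for p in pa]; rb=[refine(B,*p) for p in pb]
for q in ra+rb: print(np.array(q))
for nm,xa,xb in [('manual',np.array(pa),np.array(pb)),('ref',np.array(ra)[:,1:3],np.array(rb)[:,1:3])]:
  ca=np.array([[253,66],[257,194.5]]); cb=np.array([[417,78],[405.5,207]])
  for useC in (0,1):
    def f(p):
        r=[(proj(A,mod(p,SE))-xa-p[4:6]),(proj(B,mod(p,SE))-xb-p[6:8])]
        if useC: r+=[(proj(A,mod(p,C[:2]))-ca-p[4:6]),(proj(B,mod(p,C[2:]))-cb-p[6:8])]
        return np.r_[np.vstack(r).ravel(),p[4:]/2]
    q=least_squares(f,[.556,-.017,-.03,.02,0,0,0,0],x_scale=[.01,.01,.01,.01,1,1,1,1]); print(nm,useC,q.x,np.abs(q.fun).max(),np.sqrt(np.diag(np.linalg.inv(q.jac.T@q.jac)))[3])
E
```

```text
[ 49.8213 305.     136.25    22.    ]
[ 58.6973 408.75   139.5     22.5   ]
[ 69.8057 512.25   143.5     22.5   ]
[ 68.5073 616.75   146.5     22.5   ]
[ 59.3149  41.25   133.75    21.    ]
[ 73.7808 150.5    139.5     23.    ]
[ 51.1304 254.5    142.25    22.5   ]
[ 56.9453 359.     145.5     22.5   ]
manual 0 [ 0.5556 -0.012  -0.0307 -0.0114  0.5167  1.4018 -0.3133  1.5992] 1.7270586934115024 0.0066399646656193426
manual 1 [ 0.5565 -0.0119 -0.0306 -0.0013 -0.348   2.7283 -0.3884  2.655 ] 2.8791807937556237 0.005830820023995172
ref 0 [ 0.555  -0.0125 -0.0364 -0.0108  1.3636  1.2322 -1.1767  1.4896] 1.8948405812770945 0.006637019020132638
ref 1 [ 0.5565 -0.0124 -0.0333  0.0007  0.0119  2.8765 -1.0854  3.2237] 2.7791608272074275 0.005832303940844339
```

Camera tilt now reads about -0.01 to 0.00, give or take 0.008. To pin it down I'll use the known stop: the platform stops at -0.04, which is 6.0 rad of wheel past level. So I regrasp the grip, go to the stop gently, then back 6.0 rad.

Request:
arm_command(
  rows=[
    {"jaw": -0.3,"travel": [2.86,-2.76,0],"roll": 0},
    {"jaw": -0.3,"travel": [2.86,-2.76,0],"roll": 0},
    {"jaw": -0.3,"travel": [2.86,-2.76,0],"roll": 0},
    {"jaw": -0.3,"travel": [2.86,-2.76,0],"roll": 0},
    {"jaw": -0.3,"travel": [2.86,-2.76,0],"roll": 0},
    {"jaw": -0.3,"travel": [0,0,0],"roll": 0},
    {"jaw": -0.3,"travel": [0,0,0],"roll": 0},
    {"jaw": -0.3,"travel": [0,0,2.1],"roll": 0},
    {"jaw": -0.3,"travel": [0,0,2.1],"roll": 0},
    {"jaw": -0.3,"travel": [0,0,2.1],"roll": 0},
    {"jaw": -0.3,"travel": [0,0,2.0],"roll": 0},
    {"jaw": -0.3,"travel": [0,0,0],"roll": 0},
    {"jaw": 1,"travel": [0,0,0],"roll": 0},
    {"jaw": 1,"travel": [0,0,0],"roll": 0},
    {"jaw": 1,"travel": [0,0,0],"roll": 0},
    {"jaw": 1,"travel": [0,0,0],"roll": 0},
    {"jaw": 1,"travel": [0,0,0],"roll": 0},
    {"jaw": 1,"travel": [0,0,0],"roll": 0},
    {"jaw": 1,"travel": [0,0,0],"roll": 0},
  ],
)

```text
clock: 11.65
tcp_pos: [0.4562, -0.0645, 0.1187]
ee_rot: [-180.0, 0.2, 180.0]
ft_force: [0.5, -4.2, 7.7]
grip_width: 0.0133
```

Request:
arm_command(
  rows=[
    {"jaw": 1,"travel": [-0.83,0.16,0],"roll": 0},
    {"jaw": 1,"travel": [-0.84,-0.1,0],"roll": 0},
    {"jaw": 1,"travel": [-0.77,-0.36,0],"roll": 0},
    {"jaw": 1,"travel": [-0.62,-0.58,0],"roll": 0},
    {"jaw": 1,"travel": [-0.41,-0.74,0],"roll": 0},
    {"jaw": 1,"travel": [-0.16,-0.83,0],"roll": 0},
    {"jaw": 1,"travel": [0.1,-0.84,0],"roll": 0},
    {"jaw": 1,"travel": [0.36,-0.77,0],"roll": 0},
    {"jaw": 1,"travel": [0.58,-0.62,0],"roll": 0},
    {"jaw": 1,"travel": [0.74,-0.41,0],"roll": 0},
  ],
)

```text
clock: 12.48
tcp_pos: [0.475, -0.115, 0.1187]
ee_rot: [180.0, 0.2, -180.0]
ft_force: [1.3, -0.7, 5.7]
grip_width: 0.0131
```

Request:
arm_command(
  rows=[
    {"jaw": 1,"travel": [0.83,-0.16,0],"roll": 0},
    {"jaw": 1,"travel": [0.84,0.1,0],"roll": 0},
    {"jaw": 1,"travel": [0.77,0.36,0],"roll": 0},
  ],
)

```text
clock: 12.73
tcp_pos: [0.4496, -0.1141, 0.1187]
ee_rot: [-179.9, 0.2, 179.9]
ft_force: [-2.4, -6.7, 10.6]
grip_width: 0.0132
```

Request:
arm_command(
  rows=[
    {"jaw": 1,"travel": [0.62,0.58,0],"roll": 0},
    {"jaw": 1,"travel": [0.41,0.74,0],"roll": 0},
  ],
)

```text
clock: 12.9
tcp_pos: [0.4381, -0.1006, 0.1186]
ee_rot: [-180.0, -0.0, 179.9]
ft_force: [-8.3, -4.4, 17.7]
grip_width: 0.0132
```

Request:
arm_command(
  rows=[
    {"jaw": 1,"travel": [0.16,0.83,0],"roll": 0},
  ],
)

```text
clock: 12.98
tcp_pos: [0.4361, -0.0914, 0.1185]
ee_rot: [180.0, -0.1, 179.9]
ft_force: [-8.4, -2.1, 17.8]
grip_width: 0.013
```

Request:
arm_command(
  rows=[
    {"jaw": 1,"travel": [-0.1,0.84,0],"roll": 0},
  ],
)

```text
clock: 13.07
tcp_pos: [0.4375, -0.0819, 0.1186]
ee_rot: [179.9, -0.0, 179.9]
ft_force: [-2.7, -0.4, 13.3]
grip_width: 0.013
```

Request:
arm_command(
  rows=[
    {"jaw": 1,"travel": [-0.36,0.77,0],"roll": 0},
  ],
)

```text
clock: 13.15
tcp_pos: [0.442, -0.0736, 0.1187]
ee_rot: [179.9, 0.1, 180.0]
ft_force: [2.6, -3.7, 7.0]
grip_width: 0.0134
```

Request:
arm_command(
  rows=[
    {"jaw": 1,"travel": [-0.58,0.62,0],"roll": 0},
  ],
)

```text
clock: 13.23
tcp_pos: [0.4487, -0.0676, 0.1187]
ee_rot: [179.9, 0.2, -180.0]
ft_force: [4.2, -8.8, 3.6]
grip_width: 0.0131
```

Request:
arm_command(
  rows=[
    {"jaw": 1,"travel": [-0.74,0.41,0],"roll": 0},
  ],
)

```text
clock: 13.32
tcp_pos: [0.4564, -0.0642, 0.1187]
ee_rot: [-180.0, 0.2, -180.0]
ft_force: [2.0, -13.1, 5.5]
grip_width: 0.013
```

Request:
arm_command(
  rows=[
    {"jaw": 1,"travel": [-0.83,0.16,0],"roll": 0},
  ],
)

```text
clock: 13.4
tcp_pos: [0.4646, -0.0634, 0.1186]
ee_rot: [-179.9, 0.2, 180.0]
ft_force: [-1.6, -15.1, 8.2]
grip_width: 0.0134
```

Request:
arm_command(
  rows=[
    {"jaw": 1,"travel": [-0.84,-0.1,0],"roll": 0},
  ],
)

```text
clock: 13.48
tcp_pos: [0.4726, -0.065, 0.1186]
ee_rot: [-179.9, 0.1, 180.0]
ft_force: [-6.9, -14.6, 13.3]
grip_width: 0.0131
```

Request:
arm_command(
  rows=[
    {"jaw": 1,"travel": [-0.77,-0.36,0],"roll": 0},
  ],
)

```text
clock: 13.57
tcp_pos: [0.4797, -0.0689, 0.1185]
ee_rot: [-179.9, -0.0, 179.9]
ft_force: [-11.8, -13.6, 17.3]
grip_width: 0.0131
```

Request:
arm_command(
  rows=[
    {"jaw": 1,"travel": [-0.62,-0.58,0],"roll": 0},
  ],
)

```text
clock: 13.65
tcp_pos: [0.4854, -0.0747, 0.1185]
ee_rot: [-179.9, -0.1, 179.9]
ft_force: [-15.8, -9.8, 19.7]
grip_width: 0.0132
```

Request:
arm_command(
  rows=[
    {"jaw": 1,"travel": [-0.41,-0.74,0],"roll": 0},
  ],
)

```text
clock: 13.73
tcp_pos: [0.4889, -0.0818, 0.1184]
ee_rot: [-180.0, -0.2, 179.9]
ft_force: [-18.5, -4.6, 21.3]
grip_width: 0.0131
```

Request:
arm_command(
  rows=[
    {"jaw": 1,"travel": [-0.16,-0.83,0],"roll": 0},
  ],
)

```text
clock: 13.82
tcp_pos: [0.4898, -0.085, 0.1182]
ee_rot: [179.6, -0.3, -179.9]
ft_force: [-27.3, 39.6, 36.4]
grip_width: 0.013
```

The stop showed clearly at about 12° crank angle (40 N at the fingers). Level is 6.0 rad (343.8°) counter-clockwise from there, which puts the grip at about -4°.

Request:
arm_command(
  rows=[
    {"jaw": 1,"travel": [0.16,0.83,0],"roll": 0},
    {"jaw": 1,"travel": [0.41,0.74,0],"roll": 0},
    {"jaw": 1,"travel": [0.62,0.58,0],"roll": 0},
    {"jaw": 1,"travel": [0.77,0.36,0],"roll": 0},
    {"jaw": 1,"travel": [0.84,0.1,0],"roll": 0},
    {"jaw": 1,"travel": [0.83,-0.16,0],"roll": 0},
    {"jaw": 1,"travel": [0.74,-0.41,0],"roll": 0},
    {"jaw": 1,"travel": [0.58,-0.62,0],"roll": 0},
    {"jaw": 1,"travel": [0.36,-0.77,0],"roll": 0},
    {"jaw": 1,"travel": [0.1,-0.84,0],"roll": 0},
    {"jaw": 1,"travel": [-0.16,-0.83,0],"roll": 0},
    {"jaw": 1,"travel": [-0.41,-0.74,0],"roll": 0},
    {"jaw": 1,"travel": [-0.62,-0.58,0],"roll": 0},
    {"jaw": 1,"travel": [-0.77,-0.36,0],"roll": 0},
    {"jaw": 1,"travel": [-0.84,-0.1,0],"roll": 0},
    {"jaw": 1,"travel": [-0.83,0.16,0],"roll": 0},
    {"jaw": 1,"travel": [-0.74,0.41,0],"roll": 0},
    {"jaw": 1,"travel": [-0.58,0.62,0],"roll": 0},
    {"jaw": 1,"travel": [-0.36,0.77,0],"roll": 0},
    {"jaw": 1,"travel": [-0.09,0.56,0],"roll": 0},
  ],
)

```text
clock: 15.48
tcp_pos: [0.4904, -0.0903, 0.1184]
ee_rot: [179.9, -0.2, -180.0]
ft_force: [-16.9, -1.2, 24.1]
grip_width: 0.0133
```

Request:
arm_command(
  rows=[
    {"jaw": 1,"travel": [0,0,0],"roll": 0},
    {"jaw": 1,"travel": [0,0,0],"roll": 0},
  ],
)

```text
clock: 15.65
tcp_pos: [0.4903, -0.0906, 0.1185]
ee_rot: [179.9, -0.1, -180.0]
ft_force: [-13.2, 0.4, 19.9]
grip_width: 0.0131
```

The grip ended at 0°, so tilt is within about 0.001 of level. Release and rise, then build a world-circle fitter for dishes, lids and seats.

Request:
arm_command(
  rows=[
    {"jaw": -0.1,"travel": [0,0,0],"roll": 0},
    {"jaw": -0.1,"travel": [0,0,0],"roll": 0},
    {"jaw": -0.1,"travel": [0,0,0],"roll": 0},
    {"jaw": -0.1,"travel": [0,0,0],"roll": 0},
    {"jaw": -0.1,"travel": [0,0,-3],"roll": 0},
    {"jaw": -0.1,"travel": [0,0,-3],"roll": 0},
    {"jaw": -0.1,"travel": [0,0,-3],"roll": 0},
    {"jaw": -0.1,"travel": [0,0,-3],"roll": 0},
    {"jaw": -0.1,"travel": [-3,2,-1],"roll": 0},
    {"jaw": -0.1,"travel": [-3,2,-1],"roll": 0},
    {"jaw": -0.1,"travel": [-3,2,-1],"roll": 0},
    {"jaw": -0.1,"travel": [-3,2,-1],"roll": 0},
    {"jaw": -0.1,"travel": [0,0,0],"roll": 0},
    {"jaw": -0.1,"travel": [0,0,0],"roll": 0},
    {"jaw": -0.1,"travel": [0,0,0],"roll": 0},
    {"jaw": -0.1,"travel": [0,0,0],"roll": 0},
  ],
)

```text
clock: 16.98
tcp_pos: [0.6105, -0.0123, 0.2773]
ee_rot: [180.0, -0.0, 179.9]
ft_force: [0.9, -1.1, 0.3]
grip_width: 0.0471
```

```bash
cat >> h.py <<'E'
def fitc(s,x,y,z,r,sign,R=.014,dr=.0012,blur=.8):
    g=cv2.GaussianBlur(cv2.cvtColor(s['pixels'],cv2.COLOR_RGB2GRAY),(0,0),blur).astype(np.float32)
    th=np.linspace(0,2*np.pi,72,endpoint=False); c=np.c_[np.cos(th),np.sin(th),0*th]
    def sc(px,py):
        o=np.array([px,py,z]); a=proj(s,np.vstack([o+c*(r-dr),o+c*(r+dr)])).astype(np.float32)
        w=cv2.remap(g,a[None,:,0].copy(),a[None,:,1].copy(),cv2.INTER_LINEAR,borderValue=0)[0]
        return np.clip(sign*(w[:72]-w[72:]),-20,60).mean()
    best=(-99,x,y)
    for st,n in ((.002,round(R/.002)),(.0005,5),(.00015,4)):
        b0=best
        for i in range(-n,n+1):
            for j in range(-n,n+1):
                q=sc(b0[1]+i*st,b0[2]+j*st)
                if q>best[0]: best=(q,b0[1]+i*st,b0[2]+j*st)
    return np.round(best,4)
E
python3 - <<'E'
from plat import *
s=snap('wrist','w6.png'); pickle.dump(s,open('w6.pkl','wb')); print(manip.get_state()['tcp_pos'])
w2=pickle.load(open('w2.pkl','rb')); 
for n,x,y,z,r in [('D2',.412,-.184,.032,.028),('D3',.418,-.26,.032,.028),('D4',.51,-.325,.032,.028),('L4',.387,-.343,.009,.028)]: print(n,fitc(w2,x,y,z,r,1))
for k in ('w4','w5','w6'):
    S=pickle.load(open(k+'.pkl','rb'))
    for i,P in enumerate(mod([.5565,-.0125,-.031,0],SE)): print(k,i,fitc(S,P[0],P[1],.103,.015,-1,R=.01))
    for n,x,y,z,r in [('D1',.518,.2925,.032,.028),('D4',.51,-.325,.032,.028)]: print(n,fitc(S,x,y,z,r,1))
E
```

```text
[ 0.6105 -0.0122  0.2775]
D2 [60.      0.411  -0.1875]
D3 [60.     0.418 -0.264]
D4 [60.     0.512 -0.333]
L4 [60.     0.385 -0.343]
w4 0 [59.9942  0.5512 -0.1198]
w4 1 [60.      0.5534 -0.049 ]
w4 2 [51.1389  0.5555  0.0225]
w4 3 [39.518   0.5578  0.0921]
D1 [0.     0.504  0.2785]
D4 [57.5029  0.5115 -0.332 ]
w5 0 [44.1854  0.5508 -0.1159]
w5 1 [58.685   0.5534 -0.0466]
w5 2 [59.8445  0.5558  0.0241]
w5 3 [59.9742  0.5581  0.0956]
D1 [60.      0.52    0.2955]
D4 [ 0.     0.496 -0.339]
w6 0 [59.3192  0.5513 -0.1186]
w6 1 [57.879   0.5535 -0.0476]
w6 2 [56.8988  0.5558  0.0238]
w6 3 [59.9756  0.5577  0.0953]
D1 [45.8333  0.5205  0.295 ]
D4 [38.9944  0.5115 -0.332 ]
```

View pics/w6.png

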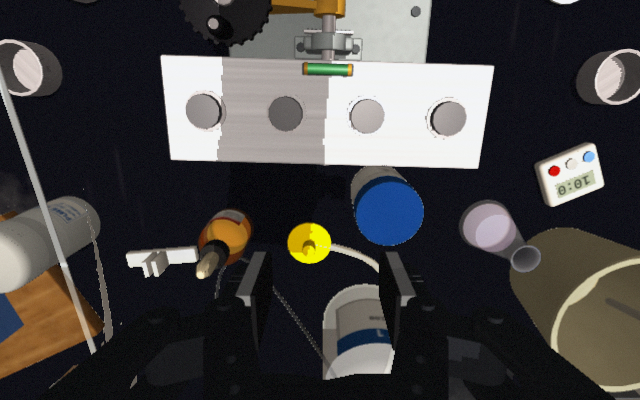

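Wrist fits repeat within 1 mm across views, and the seat yaw of -0.030 is consistent. I'll turn to yaw 90 (jaws along x; travel = [dy, dx, -dz]) and head to the left dish.

Request:
arm_command(
  rows=[
    {"jaw": -0.6,"travel": [0,0,0],"roll": 0.1208},
    {"jaw": -0.6,"travel": [0,0,0],"roll": 0.1208},
    {"jaw": -0.6,"travel": [0,0,0],"roll": 0.1208},
    {"jaw": -0.6,"travel": [0,0,0],"roll": 0.1208},
    {"jaw": -0.6,"travel": [0,0,0],"roll": 0.1208},
    {"jaw": -0.6,"travel": [0,0,0],"roll": 0.1208},
    {"jaw": -0.6,"travel": [0,0,0],"roll": 0.1208},
    {"jaw": -0.6,"travel": [0,0,0],"roll": 0.1208},
    {"jaw": -0.6,"travel": [0,0,0],"roll": 0.1208},
    {"jaw": -0.6,"travel": [0,0,0],"roll": 0.1208},
    {"jaw": -0.6,"travel": [0,0,0],"roll": 0.1208},
    {"jaw": -0.6,"travel": [0,0,0],"roll": 0.1208},
    {"jaw": -0.6,"travel": [0,0,0],"roll": 0.1208},
    {"jaw": -0.6,"travel": [3.8,-1.1,0],"roll": 0},
    {"jaw": -0.6,"travel": [3.8,-1.1,0],"roll": 0},
    {"jaw": -0.6,"travel": [3.8,-1.1,0],"roll": 0},
    {"jaw": -0.6,"travel": [3.8,-1.1,0],"roll": 0},
    {"jaw": -0.6,"travel": [3.8,-1.1,0],"roll": 0},
    {"jaw": -0.6,"travel": [3.8,-1.1,0],"roll": 0},
    {"jaw": -0.6,"travel": [3.8,-1.1,0],"roll": 0},
  ],
)

```text
clock: 18.7
tcp_pos: [0.5328, 0.2559, 0.2778]
ee_rot: [-180.0, -0.1, 90.0]
ft_force: [0.8, 0.9, 0.6]
grip_width: 0.0682
```

Request:
arm_command(
  rows=[
    {"jaw": -0.6,"travel": [0,0,3],"roll": 0},
    {"jaw": -0.6,"travel": [0,0,3],"roll": 0},
    {"jaw": -0.6,"travel": [0,0,3],"roll": 0},
    {"jaw": -0.6,"travel": [0,0,3],"roll": 0},
    {"jaw": -0.6,"travel": [0,0,0],"roll": 0},
    {"jaw": -0.6,"travel": [0,0,0],"roll": 0},
    {"jaw": -0.6,"travel": [0,0,0],"roll": 0},
  ],
)

```text
clock: 19.28
tcp_pos: [0.5348, 0.2546, 0.1593]
ee_rot: [179.9, -0.1, 90.0]
ft_force: [-0.7, 0.1, 0.8]
grip_width: 0.0685
```

```bash
sed -i 's/-20,60/-20,255/' h.py; python3 - <<'E'
from plat import *
s=snap('wrist','w7.png'); pickle.dump(s,open('w7.pkl','wb')); st=manip.get_state();print(st['tcp_pos'],st['ee_rot'],st['qpos'])
w2=pickle.load(open('w2.pkl','rb')); w5=pickle.load(open('w5.pkl','rb'))
for n,x,y,z,r in [('D2',.412,-.184,.032,.028),('D3',.418,-.26,.032,.028),('D4',.51,-.325,.032,.028),('L4',.387,-.343,.009,.028)]: print(n,fitc(w2,x,y,z,r,1))
print('D1',fitc(w5,.52,.295,.032,.028,1),fitc(s,.52,.295,.032,.028,1))
for n,x,y,z,r in [('L1',.4137,.3221,.009,.028),('L2',.422,.2355,.009,.028),('L3',.408,.164,.009,.028)]: print(n,fitc(s,x,y,z,r,1))
w6=pickle.load(open('w6.pkl','rb'))
for i,P in enumerate(mod([.5565,-.0125,-.031,0],SE)): print(i,fitc(w6,P[0],P[1],.103,.015,-1,R=.01))
E
```

```text
[0.5351 0.2549 0.1596] [179.8713  -0.1146  90.0007] [-73.8231  25.9682  56.8456  96.627  -23.0499  69.875  -11.559 ]
D2 [116.8841   0.4114  -0.1866]
D3 [152.7051   0.4182  -0.2643]
D4 [136.4125   0.5118  -0.3329]
L4 [180.6137   0.386   -0.343 ]
D1 [147.8026   0.521    0.2956] [179.6241   0.5212   0.295 ]
L1 [194.3958   0.4122   0.3229]
L2 [181.441    0.4205   0.2358]
L3 [86.6231  0.4058  0.164 ]
0 [77.6455  0.5512 -0.1184]
1 [60.1306  0.5534 -0.0475]
2 [64.284   0.5556  0.0233]
3 [88.3425  0.5577  0.0944]
```

D1 is confirmed at (0.521,0.295), and all the lids are where expected. Grasp D1.

Request:
arm_command(
  rows=[
    {"jaw": -0.65,"travel": [2,-0.7,0],"roll": 0},
    {"jaw": -0.65,"travel": [2,-0.7,0],"roll": 0},
    {"jaw": -0.65,"travel": [0,0,3],"roll": 0},
    {"jaw": -0.65,"travel": [0,0,3],"roll": 0},
    {"jaw": -0.65,"travel": [0,0,3],"roll": 0},
    {"jaw": -0.65,"travel": [0,0,3],"roll": 0},
    {"jaw": -0.65,"travel": [0,0,2],"roll": 0},
    {"jaw": -0.65,"travel": [0,0,1.4],"roll": 0},
    {"jaw": -0.65,"travel": [0,0,0],"roll": 0},
    {"jaw": -0.65,"travel": [0,0,0],"roll": 0},
  ],
)

```text
clock: 20.17
tcp_pos: [0.5208, 0.2952, 0.0046]
ee_rot: [179.9, -0.0, 90.0]
ft_force: [1.0, 0.1, 0.5]
grip_width: 0.0704
```

Request:
arm_command(
  rows=[
    {"jaw": 1,"travel": [0,0,0],"roll": 0},
    {"jaw": 1,"travel": [0,0,0],"roll": 0},
    {"jaw": 1,"travel": [0,0,0],"roll": 0},
    {"jaw": 1,"travel": [0,0,0],"roll": 0},
    {"jaw": 1,"travel": [0,0,0],"roll": 0},
  ],
)

```text
clock: 20.58
tcp_pos: [0.5215, 0.2956, 0.0057]
ee_rot: [179.8, -0.1, 90.0]
ft_force: [0.3, -0.3, 7.1]
grip_width: 0.0537
```

Request:
arm_command(
  rows=[
    {"jaw": 1,"travel": [0,0,-2],"roll": 0},
    {"jaw": 1,"travel": [0,0,-3],"roll": 0},
    {"jaw": 1,"travel": [0,0,-3.5],"roll": 0},
    {"jaw": 1,"travel": [0,0,-3.5],"roll": 0},
    {"jaw": 1,"travel": [0,0,-3.5],"roll": 0},
    {"jaw": 1,"travel": [-3.3,0.6,0],"roll": 0},
    {"jaw": 1,"travel": [-3.3,0.6,0],"roll": 0},
    {"jaw": 1,"travel": [-3.3,0.6,0],"roll": 0},
    {"jaw": 1,"travel": [-3.3,0.6,0],"roll": 0},
    {"jaw": 1,"travel": [-3.3,0.6,0],"roll": 0},
    {"jaw": 1,"travel": [-3.3,0.6,0],"roll": 0},
    {"jaw": 1,"travel": [0,0,0],"roll": 0},
    {"jaw": 1,"travel": [0,0,2],"roll": 0},
    {"jaw": 1,"travel": [0,0,2],"roll": 0},
    {"jaw": 1,"travel": [0,0,0],"roll": 0},
    {"jaw": 1,"travel": [0,0,0],"roll": 0},
    {"jaw": 1,"travel": [0,0,0],"roll": 0},
  ],
)

```text
clock: 22.0
tcp_pos: [0.5567, 0.0969, 0.1198]
ee_rot: [179.9, -0.0, 90.0]
ft_force: [0.7, 0.7, -2.1]
grip_width: 0.0535
```

Request:
arm_command(
  rows=[
    {"jaw": 1,"travel": [-0.1,0.1,0.6],"roll": 0},
    {"jaw": 1,"travel": [0,0,0.45],"roll": 0},
    {"jaw": 1,"travel": [0,0,0],"roll": 0},
    {"jaw": 1,"travel": [0,0,0],"roll": 0},
    {"jaw": 1,"travel": [0,0,0],"roll": 0},
  ],
)

```text
clock: 22.42
tcp_pos: [0.5579, 0.096, 0.1087]
ee_rot: [179.9, -0.0, 90.0]
ft_force: [-2.5, -0.0, 4.8]
grip_width: 0.0535
```

Contact at the right height. Release, rise and check.

Request:
arm_command(
  rows=[
    {"jaw": -0.5,"travel": [0,0,0],"roll": 0},
    {"jaw": -0.5,"travel": [0,0,0],"roll": 0},
    {"jaw": -0.5,"travel": [0,0,0],"roll": 0},
    {"jaw": -0.5,"travel": [0,0,0],"roll": 0},
    {"jaw": -0.5,"travel": [0,0,-3],"roll": 0},
    {"jaw": -0.5,"travel": [0,0,-3.5],"roll": 0},
    {"jaw": -0.5,"travel": [0,0,-3.5],"roll": 0},
    {"jaw": -0.5,"travel": [0,0,-3.5],"roll": 0},
    {"jaw": -0.5,"travel": [0,0,0],"roll": 0},
    {"jaw": -0.5,"travel": [0,0,0],"roll": 0},
    {"jaw": -0.5,"travel": [0,0,0],"roll": 0},
  ],
)

```text
clock: 23.33
tcp_pos: [0.5568, 0.0961, 0.2422]
ee_rot: [-180.0, -0.0, 90.1]
ft_force: [-0.9, -0.3, 0.1]
grip_width: 0.0641
```

```bash
python3 - <<'E'
from plat import *
s=snap('wrist','w8.png'); pickle.dump(s,open('w8.pkl','wb')); st=manip.get_state();print(st['tcp_pos'],st['ee_rot'],st['qpos'])
print(fitc(s,.558,.096,.135,.028,1),fitc(s,.558,.096,.135,.024,-1))
for i,P in enumerate(mod([.5565,-.0125,-.031,0],SE)): print(i,fitc(s,P[0],P[1],.103,.015,-1,R=.01))
E
```

```text
[0.5565 0.096  0.2418] [-179.9172    0.0123   90.0478] [-65.7063  18.0961  63.1139  94.6352 -16.4738  77.5605  -0.0656]
[45.4269  0.57    0.1113] [51.7396  0.5574  0.1044]
0 [22.9585  0.5518 -0.1134]
1 [74.3816  0.5539 -0.0436]
2 [50.706   0.556   0.0262]
3 [26.5135  0.5658  0.1056]
```

View pics/w8.png

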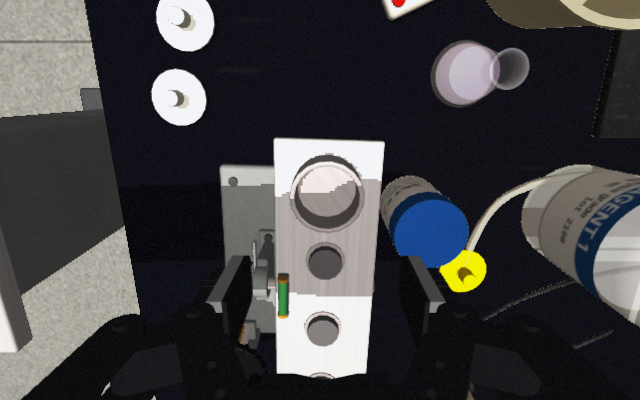

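D1 stands on the left pedestal at (327,192). The rim fit against the white plate was confused, so I'll refit with a tighter search.

```bash
python3 - <<'E'
from plat import *
s=pickle.load(open('w8.pkl','rb'))
for z,r,sg in [(.135,.028,1),(.135,.028,-1),(.135,.024,1),(.135,.024,-1),(.103,.028,-1)]: print(z,r,sg,fitc(s,.5577,.0959,z,r,sg,R=.006))
th=np.radians([0,90,180,270]); 
for z,r in ((.135,.028),(.135,.024),(.103,.028)): print(z,r,proj(s,np.c_[.5577+r*np.cos(th),.0959+r*np.sin(th),z+0*th]).round(1).tolist())
g=cv2.cvtColor(s['pixels'],cv2.COLOR_RGB2GRAY); print(g[145:240:1,327].tolist()); print(g[195,282:372].tolist())
for i,P in enumerate(mod([.5565,-.0125,-.031,0],SE)): print(i,fitc(s,P[0],P[1],.098,.015,-1,R=.01))
E
```

```text
0.135 0.028 1 [32.3843  0.5574  0.0948]
0.135 0.028 -1 [72.6071  0.5576  0.0996]
0.135 0.024 1 [40.4104  0.557   0.0996]
0.135 0.024 -1 [56.9698  0.557   0.0958]
0.103 0.028 -1 [58.5292  0.5575  0.0946]
0.135 0.028 [[365.0, 197.2], [327.4, 159.8], [289.5, 197.1], [327.1, 232.2]]
0.135 0.024 [[359.6, 197.2], [327.4, 165.3], [294.9, 197.1], [327.1, 227.3]]
0.103 0.028 [[360.9, 186.0], [327.2, 152.3], [293.2, 185.9], [327.0, 217.8]]
[245, 245, 245, 245, 244, 245, 245, 237, 187, 161, 78, 69, 71, 73, 74, 70, 142, 233, 243, 236, 212, 214, 235, 236, 236, 235, 237, 236, 236, 235, 236, 237, 238, 239, 238, 238, 238, 239, 238, 238, 238, 236, 233, 233, 234, 234, 232, 219, 147, 146, 150, 150, 152, 147, 150, 149, 147, 151, 149, 147, 144, 149, 144, 145, 148, 142, 145, 148, 149, 147, 142, 122, 65, 64, 61, 61, 65, 64, 63, 65, 65, 67, 66, 93, 150, 160, 138, 140, 163, 174, 176, 174, 176, 173, 172]
[174, 175, 174, 177, 180, 175, 168, 152, 207, 225, 227, 208, 122, 59, 62, 63, 80, 142, 150, 148, 148, 147, 149, 152, 150, 151, 152, 149, 147, 148, 149, 149, 150, 149, 147, 151, 148, 145, 147, 149, 149, 148, 147, 149, 150, 150, 148, 148, 144, 146, 149, 147, 151, 152, 154, 152, 150, 151, 152, 150, 147, 146, 147, 149, 146, 147, 144, 141, 144, 141, 145, 147, 131, 75, 57, 57, 54, 82, 138, 145, 141, 131, 134, 175, 175, 173, 175, 171, 173, 174]
0 [23.4001  0.5518 -0.1183]
1 [70.9049  0.5539 -0.047 ]
2 [45.568   0.556   0.0245]
3 [29.2415  0.5519  0.1063]
```

D1 sits within about 1 mm of its seat. Next is D4, taken at yaw 180 because of the screen.

Request:
arm_command(
  rows=[
    {"jaw": -0.6,"travel": [0,0,0],"roll": -0.1208},
    {"jaw": -0.6,"travel": [0,0,0],"roll": -0.1208},
    {"jaw": -0.6,"travel": [0,0,0],"roll": -0.1208},
    {"jaw": -0.6,"travel": [0,0,0],"roll": -0.1208},
    {"jaw": -0.6,"travel": [0,0,0],"roll": -0.1208},
    {"jaw": -0.6,"travel": [0,0,0],"roll": -0.1208},
    {"jaw": -0.6,"travel": [0,0,0],"roll": -0.1208},
    {"jaw": -0.6,"travel": [0,0,0],"roll": -0.1208},
    {"jaw": -0.6,"travel": [0,0,0],"roll": -0.1208},
    {"jaw": -0.6,"travel": [0,0,0],"roll": -0.1208},
    {"jaw": -0.6,"travel": [0,0,0],"roll": -0.1208},
    {"jaw": -0.6,"travel": [0,0,0],"roll": -0.1208},
    {"jaw": -0.6,"travel": [0,0,0],"roll": -0.1208},
    {"jaw": -0.6,"travel": [0.4,-3.9,0],"roll": 0},
    {"jaw": -0.6,"travel": [0.4,-3.9,0],"roll": 0},
    {"jaw": -0.6,"travel": [0.4,-3.9,0],"roll": 0},
    {"jaw": -0.6,"travel": [0.4,-3.9,0],"roll": 0},
    {"jaw": -0.6,"travel": [0.4,-3.9,0],"roll": 0},
    {"jaw": -0.6,"travel": [0.4,-3.9,0],"roll": 0},
    {"jaw": -0.6,"travel": [0.4,-3.9,0],"roll": 0},
  ],
)

```text
clock: 25.05
tcp_pos: [0.5281, -0.1786, 0.2416]
ee_rot: [180.0, -0.1, -180.0]
ft_force: [0.3, -0.2, 0.5]
grip_width: 0.068
```

Request:
arm_command(
  rows=[
    {"jaw": -0.6,"travel": [0.4,-3.9,0],"roll": 0},
    {"jaw": -0.6,"travel": [0.4,-3.9,0],"roll": 0},
    {"jaw": -0.6,"travel": [0.4,-3.9,0],"roll": 0},
    {"jaw": -0.6,"travel": [0.4,-3.9,0],"roll": 0},
    {"jaw": -0.6,"travel": [0,0,3],"roll": 0},
    {"jaw": -0.6,"travel": [0,0,3],"roll": 0},
    {"jaw": -0.6,"travel": [0,0,3],"roll": 0},
    {"jaw": -0.6,"travel": [0,0,0],"roll": 0},
    {"jaw": -0.6,"travel": [0,0,0],"roll": 0},
    {"jaw": -0.6,"travel": [0,0,0],"roll": 0},
    {"jaw": -0.6,"travel": [0,0,0],"roll": 0},
  ],
)

```text
clock: 25.97
tcp_pos: [0.514, -0.3336, 0.1546]
ee_rot: [-179.9, 0.1, -180.0]
ft_force: [0.4, 0.1, 0.5]
grip_width: 0.0682
```

```bash
python3 - <<'E'
from plat import *
s=snap('wrist','w9.png'); pickle.dump(s,open('w9.pkl','wb')); st=manip.get_state();print(st['tcp_pos'],st['ee_rot'],st['qpos'])
print(fitc(s,.512,-.333,.032,.028,1),fitc(s,.512,-.333,.032,.024,-1))
E
```

```text
[ 0.514  -0.3336  0.1545] [-179.9468    0.1293 -179.9734] [-11.0767  27.8599  52.7864  93.6657 -23.3594  70.0827 136.6041]
[119.9893   0.5115  -0.3322] [50.8223  0.5114 -0.3323]
```

Request:
arm_command(
  rows=[
    {"jaw": -0.65,"travel": [0.25,0.14,0],"roll": 0},
    {"jaw": -0.65,"travel": [0,0,3],"roll": 0},
    {"jaw": -0.65,"travel": [0,0,3],"roll": 0},
    {"jaw": -0.65,"travel": [0,0,3],"roll": 0},
    {"jaw": -0.65,"travel": [0,0,3],"roll": 0},
    {"jaw": -0.65,"travel": [0,0,1.9],"roll": 0},
    {"jaw": -0.65,"travel": [0,0,1],"roll": 0},
    {"jaw": -0.65,"travel": [0,0,0],"roll": 0},
    {"jaw": -0.65,"travel": [0,0,0],"roll": 0},
    {"jaw": 1,"travel": [0,0,0],"roll": 0},
    {"jaw": 1,"travel": [0,0,0],"roll": 0},
    {"jaw": 1,"travel": [0,0,0],"roll": 0},
    {"jaw": 1,"travel": [0,0,0],"roll": 0},
    {"jaw": 1,"travel": [0,0,0],"roll": 0},
  ],
)

```text
clock: 27.18
tcp_pos: [0.5118, -0.3324, 0.0061]
ee_rot: [-180.0, 0.2, -180.0]
ft_force: [-1.5, 1.3, 8.1]
grip_width: 0.0539
```

Request:
arm_command(
  rows=[
    {"jaw": 1,"travel": [0,0,-2.5],"roll": 0},
    {"jaw": 1,"travel": [0,0,-3.8],"roll": 0},
    {"jaw": 1,"travel": [0,0,-3.8],"roll": 0},
    {"jaw": 1,"travel": [0,0,-3.8],"roll": 0},
    {"jaw": 1,"travel": [0,0,-3.8],"roll": 0},
    {"jaw": 1,"travel": [0,0,-3.8],"roll": 0},
    {"jaw": 1,"travel": [0,0,0],"roll": 0},
    {"jaw": 1,"travel": [-0.5,3.9,0],"roll": 0},
    {"jaw": 1,"travel": [-0.5,3.9,0],"roll": 0},
    {"jaw": 1,"travel": [-0.5,3.9,0],"roll": 0},
    {"jaw": 1,"travel": [-0.5,3.9,0],"roll": 0},
    {"jaw": 1,"travel": [-0.5,3.9,0],"roll": 0},
    {"jaw": 1,"travel": [-0.5,3.9,0],"roll": 0},
    {"jaw": 1,"travel": [-0.5,3.9,0],"roll": 0},
    {"jaw": 1,"travel": [-0.5,3.9,0],"roll": 0},
    {"jaw": 1,"travel": [-0.4,3.9,0],"roll": 0},
  ],
)

```text
clock: 28.52
tcp_pos: [0.5547, 0.0211, 0.2197]
ee_rot: [179.9, 0.1, 180.0]
ft_force: [1.6, 0.3, -2.0]
grip_width: 0.0538
```

Request:
arm_command(
  rows=[
    {"jaw": 1,"travel": [0,0,0],"roll": 0.1208},
    {"jaw": 1,"travel": [0,0,0],"roll": 0.1208},
    {"jaw": 1,"travel": [0,0,0],"roll": 0.1208},
    {"jaw": 1,"travel": [0,0,0],"roll": 0.1208},
    {"jaw": 1,"travel": [0,0,0],"roll": 0.1208},
    {"jaw": 1,"travel": [0,0,0],"roll": 0.1208},
    {"jaw": 1,"travel": [0,0,0],"roll": 0.1208},
    {"jaw": 1,"travel": [0,0,0],"roll": 0.1208},
    {"jaw": 1,"travel": [0,0,0],"roll": 0.1208},
    {"jaw": 1,"travel": [0,0,0],"roll": 0.1208},
    {"jaw": 1,"travel": [0,0,0],"roll": 0.1208},
    {"jaw": 1,"travel": [0,0,0],"roll": 0.1208},
    {"jaw": 1,"travel": [0,0,0],"roll": 0.1208},
    {"jaw": 1,"travel": [0,0,0],"roll": 0},
    {"jaw": 1,"travel": [0,0,0],"roll": 0},
    {"jaw": 1,"travel": [0,0,0],"roll": 0},
  ],
)

```text
clock: 29.85
tcp_pos: [0.5546, 0.0192, 0.2191]
ee_rot: [180.0, -0.0, 90.3]
ft_force: [-0.0, 0.5, -1.7]
grip_width: 0.0537
```

Request:
arm_command(
  rows=[
    {"jaw": 1,"travel": [0.48,0.1,0],"roll": 0},
    {"jaw": 1,"travel": [0,0,3],"roll": 0},
    {"jaw": 1,"travel": [0,0,3],"roll": 0},
    {"jaw": 1,"travel": [0,0,3],"roll": 0},
    {"jaw": 1,"travel": [0,0,1],"roll": 0},
    {"jaw": 1,"travel": [0,0,0],"roll": 0},
    {"jaw": 1,"travel": [0,0,0],"roll": 0},
    {"jaw": 1,"travel": [0,0,0],"roll": 0},
  ],
)

```text
clock: 30.52
tcp_pos: [0.5568, 0.024, 0.1206]
ee_rot: [179.9, -0.0, 90.1]
ft_force: [0.1, -0.1, -2.1]
grip_width: 0.0539
```

Request:
arm_command(
  rows=[
    {"jaw": 1,"travel": [0,-0.1,0.6],"roll": 0},
    {"jaw": 1,"travel": [0,0,0.5],"roll": 0},
    {"jaw": 1,"travel": [0,0,0],"roll": 0},
    {"jaw": 1,"travel": [0,0,0],"roll": 0},
    {"jaw": 1,"travel": [0,0,0],"roll": 0},
  ],
)

```text
clock: 30.93
tcp_pos: [0.5554, 0.0244, 0.109]
ee_rot: [179.9, -0.1, 90.1]
ft_force: [-3.9, 0.3, 10.4]
grip_width: 0.0542
```

Request:
arm_command(
  rows=[
    {"jaw": -0.5,"travel": [0,0,0],"roll": 0},
    {"jaw": -0.5,"travel": [0,0,0],"roll": 0},
    {"jaw": -0.5,"travel": [0,0,0],"roll": 0},
    {"jaw": -0.5,"travel": [0,0,0],"roll": 0},
    {"jaw": -0.5,"travel": [0,0,-3],"roll": 0},
    {"jaw": -0.5,"travel": [0,0,-3.5],"roll": 0},
    {"jaw": -0.5,"travel": [0,0,-3.5],"roll": 0},
    {"jaw": -0.5,"travel": [-3.5,-2.4,0],"roll": 0},
    {"jaw": -0.5,"travel": [-3.5,-2.4,0],"roll": 0},
    {"jaw": -0.5,"travel": [-3.5,-2.4,0],"roll": 0},
    {"jaw": -0.5,"travel": [-3.5,-2.4,0],"roll": 0},
    {"jaw": -0.65,"travel": [-3.5,-2.4,0],"roll": 0},
    {"jaw": -0.65,"travel": [-3.5,-2.4,0],"roll": 0},
    {"jaw": -0.65,"travel": [0,0,3],"roll": 0},
    {"jaw": -0.65,"travel": [0,0,3],"roll": 0},
    {"jaw": -0.65,"travel": [0,0,0],"roll": 0},
    {"jaw": -0.65,"travel": [0,0,0],"roll": 0},
    {"jaw": -0.65,"travel": [0,0,0],"roll": 0},
  ],
)

```text
clock: 32.43
tcp_pos: [0.4235, -0.1659, 0.1542]
ee_rot: [-179.8, -0.0, 90.1]
ft_force: [0.3, -0.3, 0.3]
grip_width: 0.0704
```

```bash
python3 - <<'E'
from plat import *
s=snap('wrist','w10.png'); pickle.dump(s,open('w10.pkl','wb')); st=manip.get_state();print(st['tcp_pos'],st['ee_rot'],st['qpos'])
print(fitc(s,.4114,-.1866,.032,.028,1),fitc(s,.4114,-.1866,.032,.024,-1))
E
```

```text
[ 0.4239 -0.1655  0.1544] [-179.8419   -0.1196   90.0935] [-61.5293  -7.1998  75.6129 116.452    7.5682  65.7181  10.9182]
[90.9753  0.4112 -0.1869] [39.9831  0.4114 -0.1866]
```

The arm stopped short because joint 3 is near its limit at yaw 90 on the right side. I'll roll to yaw 135 to free it.

Request:
arm_command(
  rows=[
    {"jaw": -0.65,"travel": [0,0,0],"roll": -0.1122},
    {"jaw": -0.65,"travel": [0,0,0],"roll": -0.1122},
    {"jaw": -0.65,"travel": [0,0,0],"roll": -0.1122},
    {"jaw": -0.65,"travel": [0,0,0],"roll": -0.1122},
    {"jaw": -0.65,"travel": [0,0,0],"roll": -0.1122},
    {"jaw": -0.65,"travel": [0,0,0],"roll": -0.1122},
    {"jaw": -0.65,"travel": [0,0,0],"roll": -0.1122},
    {"jaw": -0.65,"travel": [0,0,0],"roll": 0},
    {"jaw": -0.65,"travel": [0,0,0],"roll": 0},
    {"jaw": -0.65,"travel": [0,0,0],"roll": 0},
  ],
)

```text
clock: 33.32
tcp_pos: [0.4236, -0.1652, 0.1537]
ee_rot: [180.0, -0.3, 134.9]
ft_force: [-0.1, 0.0, -0.6]
grip_width: 0.0705
```

```bash
python3 - <<'E'
from plat import *
st=manip.get_state();print(st['tcp_pos'],st['ee_rot'],st['qpos'])
E
```

```text
[ 0.4236 -0.1652  0.1537] [179.9718  -0.2509 134.8872] [-62.1358  -7.6019  76.0707 116.5361   7.9283  65.7123  55.3994]
```

Roll only moves joint 7, so joint 3's drift comes from translation loops: clockwise circles wind it up. I'll test a counter-clockwise loop at height to unwind it.

Request:
arm_command(
  rows=[
    {"jaw": -0.65,"travel": [0,0,-3],"roll": 0},
    {"jaw": -0.65,"travel": [0,0,-3],"roll": 0},
    {"jaw": -0.65,"travel": [0,0,-3],"roll": 0},
    {"jaw": -0.65,"travel": [-2.83,2.83,0],"roll": 0},
    {"jaw": -0.65,"travel": [-2.83,2.83,0],"roll": 0},
    {"jaw": -0.65,"travel": [-2.83,2.83,0],"roll": 0},
    {"jaw": -0.65,"travel": [-2.83,2.83,0],"roll": 0},
    {"jaw": -0.65,"travel": [2.83,2.83,0],"roll": 0},
    {"jaw": -0.65,"travel": [2.83,2.83,0],"roll": 0},
    {"jaw": -0.65,"travel": [2.83,2.83,0],"roll": 0},
    {"jaw": -0.65,"travel": [2.83,2.83,0],"roll": 0},
    {"jaw": -0.65,"travel": [2.83,-2.83,0],"roll": 0},
    {"jaw": -0.65,"travel": [2.83,-2.83,0],"roll": 0},
    {"jaw": -0.65,"travel": [2.83,-2.83,0],"roll": 0},
    {"jaw": -0.65,"travel": [2.83,-2.83,0],"roll": 0},
    {"jaw": -0.65,"travel": [-2.83,-2.83,0],"roll": 0},
    {"jaw": -0.65,"travel": [-2.83,-2.83,0],"roll": 0},
    {"jaw": -0.65,"travel": [-2.83,-2.83,0],"roll": 0},
    {"jaw": -0.65,"travel": [-2.83,-2.83,0],"roll": 0},
    {"jaw": -0.65,"travel": [0,0,0],"roll": 0},
  ],
)

```text
clock: 34.98
tcp_pos: [0.3853, -0.1655, 0.2469]
ee_rot: [-178.9, -3.2, 133.7]
ft_force: [-0.6, 0.6, -1.0]
grip_width: 0.0704
```

```bash
python3 - <<'E'
from plat import *
st=manip.get_state();print(st['tcp_pos'],st['ee_rot'],st['qpos'])
E
```

```text
[ 0.3853 -0.1655  0.2469] [-178.9022   -3.1873  133.707 ] [-59.5412 -26.3676  61.7918 111.0262  21.5042  85.6875  40.3782]
```

Request:
arm_command(
  rows=[
    {"jaw": -0.65,"travel": [-2.83,2.83,0],"roll": 0},
    {"jaw": -0.65,"travel": [-2.83,2.83,0],"roll": 0},
    {"jaw": -0.65,"travel": [-2.83,2.83,0],"roll": 0},
    {"jaw": -0.65,"travel": [-2.83,2.83,0],"roll": 0},
    {"jaw": -0.65,"travel": [-2.83,2.83,0],"roll": 0},
    {"jaw": -0.65,"travel": [-2.83,2.83,0],"roll": 0},
    {"jaw": -0.65,"travel": [2.83,2.83,0],"roll": 0},
    {"jaw": -0.65,"travel": [2.83,2.83,0],"roll": 0},
    {"jaw": -0.65,"travel": [2.83,2.83,0],"roll": 0},
    {"jaw": -0.65,"travel": [2.83,2.83,0],"roll": 0},
    {"jaw": -0.65,"travel": [2.83,2.83,0],"roll": 0},
    {"jaw": -0.65,"travel": [2.83,2.83,0],"roll": 0},
  ],
)

```text
clock: 35.98
tcp_pos: [0.5038, 0.105, 0.276]
ee_rot: [178.5, 1.8, 134.4]
ft_force: [0.1, 0.0, 2.2]
grip_width: 0.0704
```

```bash
python3 - <<'E'
from plat import *
st=manip.get_state();print(st['tcp_pos'],st['ee_rot'],st['qpos'])
E
```

```text
[0.5038 0.105  0.276 ] [178.4577   1.8014 134.3656] [-110.8269  -25.7684   76.4773  100.7595   26.6811   84.3442    6.6475]
```

Request:
arm_command(
  rows=[
    {"jaw": -0.65,"travel": [2.83,-2.83,0],"roll": 0},
    {"jaw": -0.65,"travel": [2.83,-2.83,0],"roll": 0},
    {"jaw": -0.65,"travel": [2.83,-2.83,0],"roll": 0},
    {"jaw": -0.65,"travel": [2.83,-2.83,0],"roll": 0},
    {"jaw": -0.65,"travel": [2.83,-2.83,0],"roll": 0},
    {"jaw": -0.65,"travel": [-2.83,-2.83,0],"roll": 0},
    {"jaw": -0.65,"travel": [-2.83,-2.83,0],"roll": 0},
    {"jaw": -0.65,"travel": [-2.83,-2.83,0],"roll": 0},
    {"jaw": -0.65,"travel": [-2.83,-2.83,0],"roll": 0},
    {"jaw": -0.65,"travel": [-2.83,-2.83,0],"roll": 0},
    {"jaw": -0.65,"travel": [-2.83,-2.83,0],"roll": 0},
  ],
)

```text
clock: 36.9
tcp_pos: [0.3517, -0.1166, 0.2703]
ee_rot: [178.1, 1.3, 134.4]
ft_force: [2.5, 0.6, -0.2]
grip_width: 0.0702
```

```bash
python3 - <<'E'
from plat import *
st=manip.get_state();print(st['tcp_pos'],st['ee_rot'],st['qpos'])
E
```

```text
[ 0.3517 -0.1166  0.2703] [178.119    1.3093 134.385 ] [-37.8569 -27.4458  36.6546 117.0864  15.8604  83.4196  38.7734]
```

Request:
arm_command(
  rows=[
    {"jaw": -0.65,"travel": [-2.1,2.1,0],"roll": 0},
    {"jaw": -0.65,"travel": [-2.1,2.1,0],"roll": 0},
    {"jaw": -0.65,"travel": [-2.1,-2.1,2],"roll": 0},
    {"jaw": -0.65,"travel": [-2.1,-2.1,2],"roll": 0},
    {"jaw": -0.65,"travel": [0,0,2],"roll": 0},
    {"jaw": -0.65,"travel": [0,0,2],"roll": 0},
    {"jaw": -0.65,"travel": [0,0,0],"roll": 0},
    {"jaw": -0.65,"travel": [0,0,0],"roll": 0},
    {"jaw": -0.65,"travel": [0,0,0],"roll": 0},
  ],
)

```text
clock: 37.65
tcp_pos: [0.4149, -0.1732, 0.193]
ee_rot: [178.1, 1.3, 134.6]
ft_force: [-0.9, 0.8, -0.4]
grip_width: 0.0701
```

```bash
python3 - <<'E'
from plat import *
st=manip.get_state();print(st['tcp_pos'],st['ee_rot'],st['qpos'])
E
```

```text
[ 0.4149 -0.1732  0.193 ] [178.1081   1.3008 134.5939] [-43.2455 -11.7295  56.3672 115.6097   9.485   69.0708  54.1083]
```

Joint 3 has room again, but the saturation left the tool tilted about 2.3°. Roll doesn't change the tool's axis, so grasping and placing at the same yaw keeps things upright. I'll set yaw 115 and compute travels with the true rotation.

Request:
arm_command(
  rows=[
    {"jaw": -0.65,"travel": [0,0,0],"roll": 0.114},
    {"jaw": -0.65,"travel": [0,0,0],"roll": 0.114},
    {"jaw": -0.65,"travel": [0,0,0],"roll": 0.114},
    {"jaw": -0.65,"travel": [0,0,0],"roll": 0},
    {"jaw": -0.65,"travel": [0,0,0],"roll": 0},
  ],
)

```text
clock: 38.07
tcp_pos: [0.4149, -0.1734, 0.1928]
ee_rot: [177.8, 0.6, 115.2]
ft_force: [0.4, -0.1, 0.7]
grip_width: 0.0706
```

```bash
cat >> h.py <<'E'
from scipy.spatial.transform import Rotation as Ro
def go(*pts):
    st=manip.get_state(); p=np.array(st['tcp_pos']); R=Ro.from_euler('xyz',st['ee_rot'],degrees=True).as_matrix()
    print('tcp',p.round(4),'rot',np.round(st['ee_rot'],2),'toolz',R[:,2].round(3),'q',np.round(st['qpos'],0),'t',st['clock'])
    for t in pts:
        d=R.T@(np.array(t)-p)*100; n=int(np.ceil(np.linalg.norm(d)/4)); print(t,'total',d.round(2),'rows',n,'each',(d/n).round(2)); p=np.array(t)
E
python3 - <<'E'
from plat import *
s=snap('wrist','w11.png'); pickle.dump(s,open('w11.pkl','wb'))
print(fitc(s,.4114,-.1866,.032,.028,1),fitc(s,.4114,-.1866,.032,.024,-1))
go([.4113,-.1868,.155],[.4113,-.1868,.006],[.4113,-.1868,.17],[.5534,-.0481,.17],[.5534,-.0481,.12],[.5534,-.0481,.109])
E
```

```text
[110.4877   0.4114  -0.1868] [42.469   0.4112 -0.1864]
tcp [ 0.4148 -0.1734  0.1926] rot [177.77   0.59 115.25] toolz [ 0.04   0.007 -0.999] q [-40. -10.  54. 116.   8.  69.  36.] t 38.1167
[0.4113, -0.1868, 0.155] total [-1.02 -1.03  3.73] rows 2 each [-0.51 -0.52  1.87]
[0.4113, -0.1868, 0.006] total [ 0.15 -0.58 14.89] rows 4 each [ 0.04 -0.15  3.72]
[0.4113, -0.1868, 0.17] total [ -0.17   0.64 -16.39] rows 5 each [-0.03  0.13 -3.28]
[0.5534, -0.0481, 0.17] total [ 6.48 18.76  0.66] rows 5 each [1.3  3.75 0.13]
[0.5534, -0.0481, 0.12] total [ 0.05 -0.19  5.  ] rows 2 each [ 0.03 -0.1   2.5 ]
[0.5534, -0.0481, 0.109] total [ 0.01 -0.04  1.1 ] rows 1 each [ 0.01 -0.04  1.1 ]
```

Request:
arm_command(
  rows=[
    {"jaw": -0.65,"travel": [-0.5,-0.5,1.87],"roll": 0},
    {"jaw": -0.65,"travel": [-0.5,-0.5,1.87],"roll": 0},
    {"jaw": -0.65,"travel": [0,0,0],"roll": 0},
    {"jaw": -0.65,"travel": [0.04,-0.15,3.7],"roll": 0},
    {"jaw": -0.65,"travel": [0.04,-0.15,3.7],"roll": 0},
    {"jaw": -0.65,"travel": [0.04,-0.15,3.7],"roll": 0},
    {"jaw": -0.65,"travel": [0.02,-0.08,2],"roll": 0},
    {"jaw": -0.65,"travel": [0.02,-0.07,1.7],"roll": 0},
    {"jaw": -0.65,"travel": [0,0,0],"roll": 0},
    {"jaw": -0.65,"travel": [0,0,0],"roll": 0},
    {"jaw": -0.65,"travel": [0,0,0],"roll": 0},
  ],
)

```text
clock: 39.03
tcp_pos: [0.4117, -0.1864, 0.0074]
ee_rot: [177.7, 0.6, 115.1]
ft_force: [0.1, -0.7, 0.5]
grip_width: 0.0701
```

Request:
arm_command(
  rows=[
    {"jaw": 1,"travel": [0,0,0],"roll": 0},
    {"jaw": 1,"travel": [0,0,0],"roll": 0},
    {"jaw": 1,"travel": [0,0,0],"roll": 0},
    {"jaw": 1,"travel": [0,0,0],"roll": 0},
    {"jaw": 1,"travel": [0,0,0],"roll": 0},
  ],
)

```text
clock: 39.45
tcp_pos: [0.4121, -0.1862, 0.008]
ee_rot: [177.6, 0.5, 115.1]
ft_force: [-5.8, 3.1, 22.2]
grip_width: 0.054
```

Request:
arm_command(
  rows=[
    {"jaw": 1,"travel": [-0.03,0.13,-2.3],"roll": 0},
    {"jaw": 1,"travel": [-0.03,0.13,-3.4],"roll": 0},
    {"jaw": 1,"travel": [-0.03,0.13,-3.6],"roll": 0},
    {"jaw": 1,"travel": [-0.03,0.13,-3.6],"roll": 0},
    {"jaw": 1,"travel": [-0.03,0.13,-3.6],"roll": 0},
    {"jaw": 1,"travel": [0,0,0],"roll": 0},
    {"jaw": 1,"travel": [1.3,3.75,0.13],"roll": 0},
    {"jaw": 1,"travel": [1.3,3.75,0.13],"roll": 0},
    {"jaw": 1,"travel": [1.3,3.75,0.13],"roll": 0},
    {"jaw": 1,"travel": [1.3,3.75,0.13],"roll": 0},
    {"jaw": 1,"travel": [1.3,3.75,0.13],"roll": 0},
    {"jaw": 1,"travel": [0,0,0],"roll": 0},
    {"jaw": 1,"travel": [0,0,0],"roll": 0},
    {"jaw": 1,"travel": [0,0,0],"roll": 0},
  ],
)

```text
clock: 40.62
tcp_pos: [0.5527, -0.0474, 0.165]
ee_rot: [177.9, 0.5, 115.1]
ft_force: [0.3, -0.9, -2.4]
grip_width: 0.0536
```

```bash
python3 - <<'E'
from plat import *
go([.5541,-.0475,.124],[.5541,-.0475,.112])
E
```

```text
tcp [ 0.5527 -0.0474  0.165 ] rot [177.87   0.5  115.11] toolz [ 0.037  0.008 -0.999] q [-52.  19.  63. 104. -19.  66.  42.] t 40.6167
[0.5541, -0.0475, 0.124] total [-0.03 -0.03  4.1 ] rows 2 each [-0.02 -0.02  2.05]
[0.5541, -0.0475, 0.112] total [ 0.01 -0.04  1.2 ] rows 1 each [ 0.01 -0.04  1.2 ]
```

Request:
arm_command(
  rows=[
    {"jaw": 1,"travel": [0,0,2.05],"roll": 0},
    {"jaw": 1,"travel": [0,0,2.05],"roll": 0},
    {"jaw": 1,"travel": [0,0,0],"roll": 0},
    {"jaw": 1,"travel": [0,-0.02,0.6],"roll": 0},
    {"jaw": 1,"travel": [0,-0.02,0.6],"roll": 0},
    {"jaw": 1,"travel": [0,0,0],"roll": 0},
    {"jaw": 1,"travel": [0,0,0],"roll": 0},
    {"jaw": 1,"travel": [0,0,0],"roll": 0},
  ],
)

```text
clock: 41.28
tcp_pos: [0.5551, -0.0465, 0.1127]
ee_rot: [177.8, 0.5, 115.1]
ft_force: [-0.1, -0.5, -2.8]
grip_width: 0.0534
```

Request:
arm_command(
  rows=[
    {"jaw": 1,"travel": [-0.05,-0.13,0.1],"roll": 0},
    {"jaw": 1,"travel": [0,0,0.1],"roll": 0},
    {"jaw": 1,"travel": [0,0,0],"roll": 0},
    {"jaw": 1,"travel": [0,0,0],"roll": 0},
  ],
)

```text
clock: 41.62
tcp_pos: [0.5542, -0.0476, 0.1112]
ee_rot: [177.8, 0.4, 115.1]
ft_force: [-5.5, 1.7, 11.8]
grip_width: 0.0536
```

Request:
arm_command(
  rows=[
    {"jaw": -0.45,"travel": [0,0,0],"roll": 0},
    {"jaw": -0.45,"travel": [0,0,0],"roll": 0},
    {"jaw": -0.45,"travel": [0,0,0],"roll": 0},
    {"jaw": -0.45,"travel": [0,0,0],"roll": 0},
    {"jaw": -0.45,"travel": [-0.02,0.08,-2],"roll": 0},
    {"jaw": -0.45,"travel": [-0.03,0.12,-3],"roll": 0},
    {"jaw": -0.45,"travel": [-0.03,0.12,-3],"roll": 0},
    {"jaw": -0.5,"travel": [0,0,-2],"roll": 0},
    {"jaw": -0.5,"travel": [0,0,0],"roll": 0},
    {"jaw": -0.5,"travel": [0,0,0],"roll": 0},
  ],
)

```text
clock: 42.45
tcp_pos: [0.5539, -0.0475, 0.2108]
ee_rot: [177.7, 0.5, 115.2]
ft_force: [0.4, -0.1, -0.2]
grip_width: 0.064
```

```bash
python3 - <<'E'
from plat import *
s=snap('wrist','w12.png'); pickle.dump(s,open('w12.pkl','wb'))
for x,y in ((.5534,-.0481),(.5556,.024),(.5577,.0959)): print(fitc(s,x,y,.135,.028,1,R=.005),fitc(s,x,y,.135,.024,-1,R=.005))
go([.4182,-.2643,.205],[.4182,-.2643,.007])
E
```

```text
[25.6754  0.5529 -0.0491] [52.5024  0.5532 -0.048 ]
[32.4636  0.5602  0.019 ] [116.1185   0.5546   0.0236]
[43.4701  0.556   0.0966] [34.3071  0.5572  0.0948]
tcp [ 0.5533 -0.0473  0.2098] rot [177.81   0.44 115.16] toolz [ 0.038  0.009 -0.999] q [-54.  16.  65. 101. -16.  71.  40.] t 42.5
[0.4182, -0.2643, 0.205] total [-13.89 -21.46  -0.24] rows 7 each [-1.98 -3.07 -0.03]
[0.4182, -0.2643, 0.007] total [ 0.15 -0.76 19.78] rows 5 each [ 0.03 -0.15  3.96]
```

View pics/w12.png

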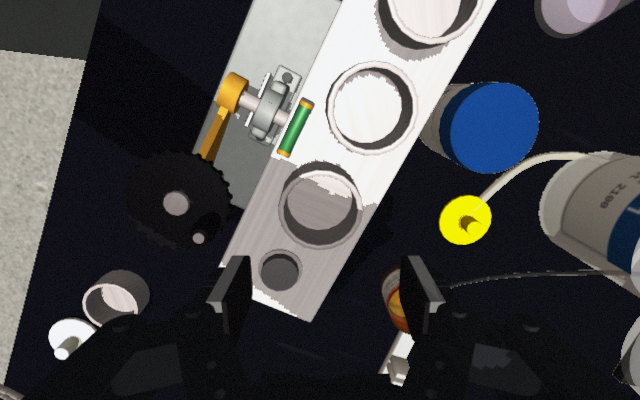

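Three dishes stand upright, within about 1 mm of their seats by the inner-rim fits, at image (430,15), (372,107) and (320,205). On to D3.

Request:
arm_command(
  rows=[
    {"jaw": -0.65,"travel": [-1.98,-3.07,0],"roll": 0},
    {"jaw": -0.65,"travel": [-1.98,-3.07,0],"roll": 0},
    {"jaw": -0.65,"travel": [-1.98,-3.07,0],"roll": 0},
    {"jaw": -0.65,"travel": [-1.98,-3.07,0],"roll": 0},
    {"jaw": -0.65,"travel": [-1.98,-3.07,0],"roll": 0},
    {"jaw": -0.65,"travel": [-1.98,-3.07,0],"roll": 0},
    {"jaw": -0.65,"travel": [-1.98,-3.07,0],"roll": 0},
    {"jaw": -0.65,"travel": [0,0,2.5],"roll": 0},
    {"jaw": -0.65,"travel": [0,0,2.5],"roll": 0},
    {"jaw": -0.65,"travel": [0,0,0],"roll": 0},
    {"jaw": -0.65,"travel": [0,0,0],"roll": 0},
    {"jaw": -0.65,"travel": [0,0,0],"roll": 0},
  ],
)

```text
clock: 43.5
tcp_pos: [0.4196, -0.2642, 0.1537]
ee_rot: [177.9, 0.5, 115.1]
ft_force: [0.3, -0.4, 0.3]
grip_width: 0.0708
```

```bash
python3 - <<'E'
from plat import *
s=snap('wrist','w13.png')
b=fitc(s,.4182,-.2643,.032,.028,1); print(b,fitc(s,.4182,-.2643,.032,.024,-1))
go([b[1],b[2],.06],[b[1],b[2],.007],[b[1],b[2],.17],[.5512,-.1201,.17])
E
```

```text
[108.4165   0.4182  -0.2639] [46.6156  0.418  -0.2638]
tcp [ 0.4201 -0.2641  0.1541] rot [177.81   0.51 115.15] toolz [ 0.038  0.008 -0.999] q [-38.  10.  72. 112. -12.  64.  65.] t 43.55
[np.float64(0.4182), np.float64(-0.2639), 0.06] total [ 0.19 -0.52  9.39] rows 3 each [ 0.06 -0.17  3.13]
[np.float64(0.4182), np.float64(-0.2639), 0.007] total [ 0.05 -0.2   5.3 ] rows 2 each [ 0.02 -0.1   2.65]
[np.float64(0.4182), np.float64(-0.2639), 0.17] total [ -0.15   0.62 -16.29] rows 5 each [-0.03  0.12 -3.26]
[0.5512, -0.1201, 0.17] total [ 7.37 18.14  0.63] rows 5 each [1.47 3.63 0.13]
```

Request:
arm_command(
  rows=[
    {"jaw": -0.65,"travel": [0.06,-0.17,3.1],"roll": 0},
    {"jaw": -0.65,"travel": [0.06,-0.17,3.1],"roll": 0},
    {"jaw": -0.65,"travel": [0.06,-0.17,3.1],"roll": 0},
    {"jaw": -0.65,"travel": [0,0,0],"roll": 0},
  ],
)

```text
clock: 43.88
tcp_pos: [0.416, -0.2618, 0.0569]
ee_rot: [178.0, 0.3, 115.2]
ft_force: [-1.4, 0.7, -0.5]
grip_width: 0.0707
```

```bash
python3 - <<'E'
from plat import *
go([.4182,-.2639,.007])
E
```

```text
tcp [ 0.416  -0.2618  0.0569] rot [178.04   0.25 115.21] toolz [ 0.033  0.011 -0.999] q [-26.  21.  62. 118. -25.  54.  75.] t 43.8833
[0.4182, -0.2639, 0.007] total [-0.26 -0.06  4.99] rows 2 each [-0.13 -0.03  2.49]
```

Request:
arm_command(
  rows=[
    {"jaw": -0.65,"travel": [0,0,0],"roll": 0},
    {"jaw": -0.65,"travel": [0,0,0],"roll": 0},
    {"jaw": -0.65,"travel": [0.02,-0.1,2.5],"roll": 0},
    {"jaw": -0.65,"travel": [0.02,-0.1,2.0],"roll": 0},
    {"jaw": -0.65,"travel": [0,0,0],"roll": 0},
    {"jaw": -0.65,"travel": [0,0,0],"roll": 0},
    {"jaw": -0.65,"travel": [0,0,0],"roll": 0},
  ],
)

```text
clock: 44.47
tcp_pos: [0.4189, -0.2644, 0.017]
ee_rot: [177.7, 0.6, 115.1]
ft_force: [0.2, 0.3, 1.2]
grip_width: 0.0706
```

```bash
python3 - <<'E'
from plat import *
go([.4182,-.2639,.007])
E
```

```text
tcp [ 0.4189 -0.2644  0.017 ] rot [177.71   0.57 115.14] toolz [ 0.04   0.008 -0.999] q [-21.  25.  57. 119. -31.  49.  79.] t 44.4667
[0.4182, -0.2639, 0.007] total [ 0.08 -0.08  1.  ] rows 1 each [ 0.08 -0.08  1.  ]
```

Request:
arm_command(
  rows=[
    {"jaw": -0.65,"travel": [0.08,-0.08,1],"roll": 0},
    {"jaw": -0.65,"travel": [0,0,0],"roll": 0},
    {"jaw": -0.65,"travel": [0,0,0],"roll": 0},
    {"jaw": 1,"travel": [0,0,0],"roll": 0},
    {"jaw": 1,"travel": [0,0,0],"roll": 0},
    {"jaw": 1,"travel": [0,0,0],"roll": 0},
    {"jaw": 1,"travel": [0,0,0],"roll": 0},
    {"jaw": 1,"travel": [0,0,0],"roll": 0},
  ],
)

```text
clock: 45.13
tcp_pos: [0.4173, -0.2634, 0.0059]
ee_rot: [177.8, 0.4, 115.1]
ft_force: [-3.8, 3.7, 16.0]
grip_width: 0.0549
```

Request:
arm_command(
  rows=[
    {"jaw": 1,"travel": [-0.03,0.13,-2.3],"roll": 0},
    {"jaw": 1,"travel": [-0.03,0.13,-3.4],"roll": 0},
    {"jaw": 1,"travel": [-0.03,0.13,-3.6],"roll": 0},
    {"jaw": 1,"travel": [-0.03,0.13,-3.6],"roll": 0},
    {"jaw": 1,"travel": [-0.03,0.13,-3.6],"roll": 0},
    {"jaw": 1,"travel": [0,0,0],"roll": 0},
    {"jaw": 1,"travel": [1.47,3.63,0.13],"roll": 0},
    {"jaw": 1,"travel": [1.47,3.63,0.13],"roll": 0},
    {"jaw": 1,"travel": [1.47,3.63,0.13],"roll": 0},
    {"jaw": 1,"travel": [1.47,3.63,0.13],"roll": 0},
    {"jaw": 1,"travel": [1.47,3.63,0.13],"roll": 0},
    {"jaw": 1,"travel": [0,0,0],"roll": 0},
    {"jaw": 1,"travel": [0,0,0],"roll": 0},
    {"jaw": 1,"travel": [0,0,0],"roll": 0},
  ],
)

```text
clock: 46.3
tcp_pos: [0.5497, -0.1203, 0.1692]
ee_rot: [177.9, 0.5, 115.1]
ft_force: [-0.0, -1.8, -2.7]
grip_width: 0.0548
```

```bash
python3 - <<'E'
from plat import *
go([.5519,-.1201,.125],[.5519,-.1201,.1112])
E
```

```text
tcp [ 0.5497 -0.1203  0.1692] rot [177.92   0.48 115.1 ] toolz [ 0.036  0.008 -0.999] q [-44.  21.  64. 102. -21.  68.  51.] t 46.3
[0.5519, -0.1201, 0.125] total [-0.04  0.05  4.42] rows 2 each [-0.02  0.02  2.21]
[0.5519, -0.1201, 0.1112] total [ 0.01 -0.05  1.38] rows 1 each [ 0.01 -0.05  1.38]
```

Request:
arm_command(
  rows=[
    {"jaw": 1,"travel": [0.08,-0.05,2.7],"roll": 0},
    {"jaw": 1,"travel": [0,0,2.5],"roll": 0},
    {"jaw": 1,"travel": [0,0,0],"roll": 0},
    {"jaw": 1,"travel": [0,0,0],"roll": 0},
    {"jaw": 1,"travel": [0,0,0],"roll": 0},
  ],
)

```text
clock: 46.72
tcp_pos: [0.5516, -0.1199, 0.1192]
ee_rot: [177.8, 0.5, 115.0]
ft_force: [0.4, 0.6, -1.3]
grip_width: 0.0548
```

Request:
arm_command(
  rows=[
    {"jaw": 1,"travel": [0.05,-0.08,0.7],"roll": 0},
    {"jaw": 1,"travel": [0,0,0.25],"roll": 0},
    {"jaw": 1,"travel": [0,0,0],"roll": 0},
    {"jaw": 1,"travel": [0,0,0],"roll": 0},
    {"jaw": 1,"travel": [0,0,0],"roll": 0},
  ],
)

```text
clock: 47.13
tcp_pos: [0.5513, -0.1187, 0.109]
ee_rot: [177.8, 0.5, 115.1]
ft_force: [-2.7, -0.3, 5.3]
grip_width: 0.0546
```

Request:
arm_command(
  rows=[
    {"jaw": -0.45,"travel": [0,0,0],"roll": 0},
    {"jaw": -0.45,"travel": [0,0,0],"roll": 0},
    {"jaw": -0.45,"travel": [0,0,0],"roll": 0},
    {"jaw": -0.45,"travel": [0,0,0],"roll": 0},
    {"jaw": -0.45,"travel": [-0.02,0.08,-2],"roll": 0},
    {"jaw": -0.45,"travel": [-0.03,0.12,-3],"roll": 0},
    {"jaw": -0.45,"travel": [-0.03,0.12,-3],"roll": 0},
    {"jaw": 0.2,"travel": [0,0,0],"roll": -0.1091},
    {"jaw": 0.2,"travel": [0,0,0],"roll": -0.1091},
    {"jaw": 0.2,"travel": [0,0,0],"roll": -0.1091},
    {"jaw": 0.2,"travel": [0,0,0],"roll": -0.1091},
    {"jaw": 0.2,"travel": [0,0,0],"roll": -0.1091},
    {"jaw": 0.2,"travel": [0,0,0],"roll": -0.1091},
    {"jaw": 0.2,"travel": [0,0,0],"roll": -0.1091},
    {"jaw": 0.2,"travel": [0,0,0],"roll": -0.1091},
    {"jaw": 0.2,"travel": [0,0,0],"roll": 0},
    {"jaw": 0.2,"travel": [0,0,0],"roll": 0},
  ],
)

```text
clock: 48.55
tcp_pos: [0.5511, -0.1187, 0.1884]
ee_rot: [178.9, 2.0, 164.9]
ft_force: [0.1, -0.1, -0.0]
grip_width: 0.034
```

```bash
python3 - <<'E'
from plat import *
s=snap('wrist','w14.png'); pickle.dump(s,open('w14.pkl','wb'))
for x,y in ((.5512,-.1201),(.5534,-.0481),(.5556,.024),(.5577,.0959)): print(fitc(s,x,y,.135,.024,-1,R=.005),fitc(s,x,y,.135,.028,1,R=.004))
t=snap('top','top1.png'); pickle.dump(t,open('top1.pkl','wb'))
for n,x,y in [('L1',.4122,.3229),('L2',.4205,.2358),('L3',.4058,.164),('L4',.386,-.343)]: print(n,fitc(t,x,y,.009,.028,1,R=.04,dr=.004))
go([.386,-.343,.19],[.386,-.343,.08])
E
```

```text
[53.3948  0.5507 -0.1199] [57.9767  0.551  -0.1204]
[97.838   0.5534 -0.048 ] [87.0418  0.5536 -0.0474]
[98.2083  0.555   0.0244] [100.5614   0.5551   0.0245]
[4.9947 0.5566 0.0888] [0.     0.5537 0.0939]
L1 [147.8302   0.414    0.3226]
L2 [146.6852   0.422    0.2358]
L3 [148.1134   0.4078   0.164 ]
L4 [149.2059   0.388   -0.3422]
tcp [ 0.5511 -0.1186  0.1883] rot [178.96   1.96 164.93] toolz [ 0.038  0.009 -0.999] q [-38.  16.  54. 101. -15.  69.  95.] t 48.65
[0.386, -0.343, 0.19] total [ 10.1  -25.95  -0.99] rows 7 each [ 1.44 -3.71 -0.14]
[0.386, -0.343, 0.08] total [ 0.38 -0.2  10.99] rows 3 each [ 0.13 -0.07  3.66]
```

All four dishes fit to within 1 mm of their seats, and no lid has moved. Lid 4 next.

Request:
arm_command(
  rows=[
    {"jaw": 0.2,"travel": [1.44,-3.71,-0.14],"roll": 0},
    {"jaw": 0.2,"travel": [1.44,-3.71,-0.14],"roll": 0},
    {"jaw": 0.2,"travel": [1.44,-3.71,-0.14],"roll": 0},
    {"jaw": 0.2,"travel": [1.44,-3.71,-0.14],"roll": 0},
    {"jaw": 0.2,"travel": [1.44,-3.71,-0.14],"roll": 0},
    {"jaw": 0.2,"travel": [1.44,-3.71,-0.14],"roll": 0},
    {"jaw": 0.2,"travel": [1.44,-3.71,-0.14],"roll": 0},
    {"jaw": 0.2,"travel": [0.13,-0.07,3.6],"roll": 0},
    {"jaw": 0.2,"travel": [0.13,-0.07,3.6],"roll": 0},
    {"jaw": 0.2,"travel": [0,0,0],"roll": 0},
    {"jaw": 0.2,"travel": [0,0,0],"roll": 0},
    {"jaw": 0.2,"travel": [0,0,0],"roll": 0},
  ],
)

```text
clock: 49.65
tcp_pos: [0.3874, -0.3443, 0.1195]
ee_rot: [179.0, 2.0, 165.1]
ft_force: [0.5, 0.5, 0.4]
grip_width: 0.0341
```

```bash
python3 - <<'E'
from plat import *
s=snap('wrist','w15.png'); pickle.dump(s,open('w15.pkl','wb'))
b=fitc(s,.386,-.343,.009,.028,1); print(b)
go([b[1],b[2],.05],[b[1],b[2],.013],[b[1],b[2],.12],[.5507-.06,-.14,.18],[.5507,-.12,.18])
E
```

```text
[203.0535   0.3862  -0.3425]
tcp [ 0.3879 -0.3444  0.1199] rot [179.     2.09 165.12] toolz [ 0.04   0.008 -0.999] q [-15.  16.  61. 111. -18.  61. 129.] t 49.7
[np.float64(0.3862), np.float64(-0.3425), 0.05] total [0.46 0.02 6.98] rows 2 each [0.23 0.01 3.49]
[np.float64(0.3862), np.float64(-0.3425), 0.013] total [ 0.13 -0.06  3.7 ] rows 1 each [ 0.13 -0.06  3.7 ]
[np.float64(0.3862), np.float64(-0.3425), 0.12] total [ -0.39   0.19 -10.69] rows 3 each [-0.13  0.06 -3.56]
[0.49069999999999997, -0.14, 0.18] total [-5.11 22.35 -5.43] rows 6 each [-0.85  3.73 -0.9 ]
[0.5507, -0.12, 0.18] total [-5.28  3.47  0.25] rows 2 each [-2.64  1.73  0.13]
```

Request:
arm_command(
  rows=[
    {"jaw": 0.2,"travel": [0.23,0.01,3.49],"roll": 0},
    {"jaw": 0.2,"travel": [0.23,0.01,3.49],"roll": 0},
    {"jaw": 0.2,"travel": [0.06,-0.03,2],"roll": 0},
    {"jaw": 0.2,"travel": [0.06,-0.03,1.2],"roll": 0},
    {"jaw": 0.2,"travel": [0,0,0],"roll": 0},
    {"jaw": 0.2,"travel": [0,0,0],"roll": 0},
    {"jaw": 0.2,"travel": [0,0,0],"roll": 0},
  ],
)

```text
clock: 50.28
tcp_pos: [0.3862, -0.3427, 0.0179]
ee_rot: [179.0, 2.1, 165.1]
ft_force: [-0.6, -0.2, 0.9]
grip_width: 0.034
```

Request:
arm_command(
  rows=[
    {"jaw": 0.2,"travel": [0,0,0.4],"roll": 0},
    {"jaw": 0.2,"travel": [0,0,0],"roll": 0},
    {"jaw": 0.2,"travel": [0,0,0],"roll": 0},
    {"jaw": 1,"travel": [0,0,0],"roll": 0},
    {"jaw": 1,"travel": [0,0,0],"roll": 0},
    {"jaw": 1,"travel": [0,0,0],"roll": 0},
    {"jaw": 1,"travel": [0,0,0],"roll": 0},
    {"jaw": 1,"travel": [0,0,0],"roll": 0},
  ],
)

```text
clock: 50.95
tcp_pos: [0.3853, -0.3419, 0.0124]
ee_rot: [178.9, 2.0, 165.1]
ft_force: [-2.0, 1.0, 5.7]
grip_width: 0.0137
```

Request:
arm_command(
  rows=[
    {"jaw": 1,"travel": [-0.06,0.03,-1.7],"roll": 0},
    {"jaw": 1,"travel": [-0.13,0.06,-3.5],"roll": 0},
    {"jaw": 1,"travel": [-0.13,0.06,-3.5],"roll": 0},
    {"jaw": 1,"travel": [-0.13,0.06,-2.0],"roll": 0},
    {"jaw": 1,"travel": [-0.85,3.73,-0.9],"roll": 0},
    {"jaw": 1,"travel": [-0.85,3.73,-0.9],"roll": 0},
    {"jaw": 1,"travel": [-0.85,3.73,-0.9],"roll": 0},
    {"jaw": 1,"travel": [-0.85,3.73,-0.9],"roll": 0},
    {"jaw": 1,"travel": [-0.85,3.73,-0.9],"roll": 0},
    {"jaw": 1,"travel": [-0.85,3.73,-0.9],"roll": 0},
    {"jaw": 1,"travel": [-2.6,1.7,0.13],"roll": 0},
    {"jaw": 1,"travel": [-2.6,1.7,0.13],"roll": 0},
    {"jaw": 1,"travel": [0,0,0],"roll": 0},
    {"jaw": 1,"travel": [0,0,0],"roll": 0},
    {"jaw": 1,"travel": [0,0,0],"roll": 0},
  ],
)

```text
clock: 52.2
tcp_pos: [0.5488, -0.1205, 0.1784]
ee_rot: [179.0, 1.9, 165.1]
ft_force: [-0.3, -1.1, -1.1]
grip_width: 0.0138
```

```bash
python3 - <<'E'
from plat import *
s=snap('wrist','w16.png'); pickle.dump(s,open('w16.pkl','wb'))
go([.5507,-.12,.155],[.5507,-.12,.1445])
E
```

```text
tcp [ 0.5486 -0.1207  0.1787] rot [178.97   1.94 165.03] toolz [ 0.037  0.009 -0.999] q [-40.  17.  57. 102. -17.  68.  97.] t 52.25
[0.5507, -0.12, 0.155] total [-0.11  0.08  2.37] rows 1 each [-0.11  0.08  2.37]
[0.5507, -0.12, 0.1445] total [ 0.04 -0.02  1.05] rows 1 each [ 0.04 -0.02  1.05]
```

Request:
arm_command(
  rows=[
    {"jaw": 1,"travel": [-0.03,0.09,1.4],"roll": 0},
    {"jaw": 1,"travel": [0,0,1.2],"roll": 0},
    {"jaw": 1,"travel": [0,0,0],"roll": 0},
    {"jaw": 1,"travel": [0,0,0],"roll": 0},
    {"jaw": 1,"travel": [0,0,0],"roll": 0},
  ],
)

```text
clock: 52.67
tcp_pos: [0.5508, -0.1189, 0.1532]
ee_rot: [178.9, 2.0, 165.1]
ft_force: [-0.2, 0.4, -0.1]
grip_width: 0.0137
```

Request:
arm_command(
  rows=[
    {"jaw": 1,"travel": [0.11,-0.1,0.3],"roll": 0},
    {"jaw": 1,"travel": [0,0,0.35],"roll": 0},
    {"jaw": 1,"travel": [0,0,0.35],"roll": 0},
    {"jaw": 1,"travel": [0,0,0],"roll": 0},
    {"jaw": 1,"travel": [0,0,0],"roll": 0},
    {"jaw": 1,"travel": [0,0,0],"roll": 0},
  ],
)

```text
clock: 53.17
tcp_pos: [0.5501, -0.1192, 0.1426]
ee_rot: [179.0, 2.0, 165.1]
ft_force: [0.2, 0.6, -0.0]
grip_width: 0.0139
```

It dropped in without contact force. Release and check.

Request:
arm_command(
  rows=[
    {"jaw": 0.3,"travel": [0,0,0],"roll": 0},
    {"jaw": 0.3,"travel": [0,0,0],"roll": 0},
    {"jaw": 0.3,"travel": [0,0,0],"roll": 0},
    {"jaw": 0.3,"travel": [-0.07,0.03,-2],"roll": 0},
    {"jaw": 0.3,"travel": [-0.13,0.06,-3.5],"roll": 0},
    {"jaw": 0.3,"travel": [0,0,0],"roll": 0},
    {"jaw": 0.3,"travel": [0,0,0],"roll": 0},
    {"jaw": 0.3,"travel": [0,0,0],"roll": 0},
  ],
)

```text
clock: 53.83
tcp_pos: [0.5501, -0.119, 0.1975]
ee_rot: [178.9, 2.0, 165.1]
ft_force: [-0.2, 0.0, -0.7]
grip_width: 0.0301
```

```bash
python3 - <<'E'
from plat import *
s=snap('wrist','w17.png'); pickle.dump(s,open('w17.pkl','wb'))
print(fitc(s,.5507,-.12,.139,.028,1,R=.006),fitc(s,.5507,-.12,.161,.008,1,R=.006))
go([.47,.05,.2],[.4061,.164,.15],[.4061,.164,.09])
E
```

```text
[114.8849   0.5512  -0.12  ] [44.0891  0.559  -0.1234]
tcp [ 0.5498 -0.119   0.197 ] rot [178.95   1.91 165.15] toolz [ 0.037  0.009 -0.999] q [-41.  16.  58. 100. -16.  70.  96.] t 53.8833
[0.47, 0.05, 0.2] total [12.03 14.3  -0.44] rows 5 each [ 2.41  2.86 -0.09]
[0.4061, 0.164, 0.15] total [9.26 9.29 4.86] rows 4 each [2.32 2.32 1.22]
[0.4061, 0.164, 0.09] total [ 0.2  -0.11  6.  ] rows 2 each [ 0.1  -0.05  3.  ]
```

View pics/w17.png

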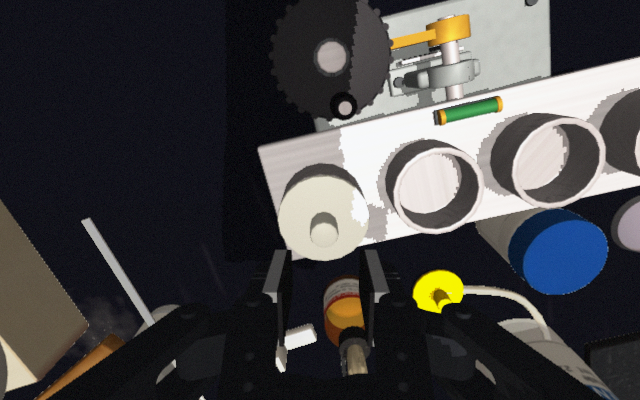

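The lid is flat and centred on the right dish at (322,217). Next is lid 3, watching the joints.

Request:
arm_command(
  rows=[
    {"jaw": 0.2,"travel": [2.4,2.86,-0.09],"roll": 0},
    {"jaw": 0.2,"travel": [2.4,2.86,-0.09],"roll": 0},
    {"jaw": 0.2,"travel": [2.4,2.86,-0.09],"roll": 0},
    {"jaw": 0.2,"travel": [2.4,2.86,-0.09],"roll": 0},
    {"jaw": 0.2,"travel": [2.4,2.86,-0.09],"roll": 0},
    {"jaw": 0.2,"travel": [0,0,0],"roll": 0},
    {"jaw": 0.2,"travel": [0,0,0],"roll": 0},
  ],
)

```text
clock: 54.47
tcp_pos: [0.4695, 0.0519, 0.2001]
ee_rot: [178.9, 1.9, 165.4]
ft_force: [-0.6, -0.7, 0.1]
grip_width: 0.0343
```

```bash
python3 - <<'E'
from plat import *
s=snap('wrist','w18.png'); pickle.dump(s,open('w18.pkl','wb'))
for n,x,y in [('L2',.4205,.2358),('L3',.4058,.164)]: print(n,fitc(s,x,y,.009,.028,1,R=.02))
go([.43,.12,.14],[.4061,.164,.09])
E
```

```text
L2 [183.7766   0.4206   0.2365]
L3 [187.9022   0.406    0.1645]
tcp [0.4701 0.0502 0.2002] rot [178.97   1.92 165.25] toolz [ 0.037  0.009 -0.999] q [-65.  -5.  52. 112.   4.  69.  61.] t 54.5167
[0.43, 0.12, 0.14] total [5.86 5.63 5.93] rows 3 each [1.95 1.88 1.98]
[0.4061, 0.164, 0.09] total [3.6  3.56 4.95] rows 2 each [1.8  1.78 2.47]
```

Request:
arm_command(
  rows=[
    {"jaw": 0.2,"travel": [1.95,1.88,1.98],"roll": 0},
    {"jaw": 0.2,"travel": [1.95,1.88,1.98],"roll": 0},
    {"jaw": 0.2,"travel": [1.95,1.88,1.98],"roll": 0},
    {"jaw": 0.2,"travel": [1.8,1.78,2.5],"roll": 0},
    {"jaw": 0.2,"travel": [1.8,1.78,2.5],"roll": 0},
    {"jaw": 0.2,"travel": [0,0,0],"roll": 0},
    {"jaw": 0.2,"travel": [0,0,0],"roll": 0},
    {"jaw": 0.2,"travel": [0,0,0],"roll": 0},
  ],
)

```text
clock: 55.18
tcp_pos: [0.4079, 0.1623, 0.0899]
ee_rot: [179.0, 2.0, 165.0]
ft_force: [-0.2, -0.1, 0.6]
grip_width: 0.0344
```

```bash
python3 - <<'E'
from plat import *
s=snap('wrist','w19.png'); pickle.dump(s,open('w19.pkl','wb'))
b=fitc(s,.406,.1643,.009,.028,1,R=.01); print(b)
go([b[1],b[2],.045],[b[1],b[2],.013],[.45,.1,.15],[.5534,-.048,.19])
E
```

```text
[188.0187   0.4062   0.1643]
tcp [0.4083 0.1625 0.0903] rot [178.96   2.01 164.99] toolz [ 0.039  0.008 -0.999] q [-71.   0.  44. 124.   0.  54.  48.] t 55.2333
[np.float64(0.4062), np.float64(0.1643), 0.045] total [0.41 0.04 4.52] rows 2 each [0.2  0.02 2.26]
[np.float64(0.4062), np.float64(0.1643), 0.013] total [ 0.11 -0.06  3.2 ] rows 1 each [ 0.11 -0.06  3.2 ]
[0.45, 0.1, 0.15] total [ -6.37  -4.83 -13.57] rows 4 each [-1.59 -1.21 -3.39]
[0.5534, -0.048, 0.19] total [-13.95 -11.55  -3.72] rows 5 each [-2.79 -2.31 -0.74]
```

Request:
arm_command(
  rows=[
    {"jaw": 0.2,"travel": [0.2,0.02,2.26],"roll": 0},
    {"jaw": 0.2,"travel": [0.2,0.02,2.26],"roll": 0},
    {"jaw": 0.2,"travel": [0.06,-0.03,2],"roll": 0},
    {"jaw": 0.2,"travel": [0.05,-0.03,1.2],"roll": 0},
    {"jaw": 0.2,"travel": [0,0,0],"roll": 0},
    {"jaw": 0.2,"travel": [0,0,0],"roll": 0},
    {"jaw": 0.2,"travel": [0,0,0],"roll": 0},
  ],
)

```text
clock: 55.82
tcp_pos: [0.4062, 0.1655, 0.0137]
ee_rot: [178.9, 2.0, 165.1]
ft_force: [0.1, 0.8, -0.8]
grip_width: 0.0343
```

Request:
arm_command(
  rows=[
    {"jaw": 1,"travel": [0,0,0],"roll": 0},
    {"jaw": 1,"travel": [0,0,0],"roll": 0},
    {"jaw": 1,"travel": [0,0,0],"roll": 0},
    {"jaw": 1,"travel": [0,0,0],"roll": 0},
    {"jaw": 1,"travel": [0,0,0],"roll": 0},
  ],
)

```text
clock: 56.23
tcp_pos: [0.4058, 0.166, 0.0137]
ee_rot: [178.9, 2.0, 165.1]
ft_force: [-2.7, -1.4, 11.5]
grip_width: 0.0133
```

Request:
arm_command(
  rows=[
    {"jaw": 1,"travel": [-0.06,0.03,-1.7],"roll": 0},
    {"jaw": 1,"travel": [-1.5,-1.15,-3],"roll": 0},
    {"jaw": 1,"travel": [-1.6,-1.2,-3.4],"roll": 0},
    {"jaw": 1,"travel": [-1.6,-1.2,-3.4],"roll": 0},
    {"jaw": 1,"travel": [-1.6,-1.2,-2.3],"roll": 0},
    {"jaw": 1,"travel": [-2.79,-2.31,-0.74],"roll": 0},
    {"jaw": 1,"travel": [-2.79,-2.31,-0.74],"roll": 0},
    {"jaw": 1,"travel": [-2.79,-2.31,-0.74],"roll": 0},
    {"jaw": 1,"travel": [-2.79,-2.31,-0.74],"roll": 0},
    {"jaw": 1,"travel": [-2.79,-2.31,-0.74],"roll": 0},
    {"jaw": 1,"travel": [0,0,0],"roll": 0},
    {"jaw": 1,"travel": [0,0,0],"roll": 0},
    {"jaw": 1,"travel": [0,0,0],"roll": 0},
  ],
)

```text
clock: 57.32
tcp_pos: [0.5526, -0.0451, 0.1914]
ee_rot: [178.9, 1.9, 165.1]
ft_force: [-0.5, 0.4, -1.7]
grip_width: 0.0133
```

```bash
python3 - <<'E'
from plat import *
go([.5534,-.048,.153],[.5534,-.048,.143])
E
```

```text
tcp [ 0.5526 -0.0451  0.1914] rot [178.95   1.94 165.11] toolz [ 0.037  0.009 -0.999] q [-50.  15.  59. 102. -15.  69.  88.] t 57.3167
[0.5534, -0.048, 0.153] total [-0.02 -0.33  3.83] rows 1 each [-0.02 -0.33  3.83]
[0.5534, -0.048, 0.143] total [ 0.03 -0.02  1.  ] rows 1 each [ 0.03 -0.02  1.  ]
```

Request:
arm_command(
  rows=[
    {"jaw": 1,"travel": [0,-0.33,2],"roll": 0},
    {"jaw": 1,"travel": [0,0,1.7],"roll": 0},
    {"jaw": 1,"travel": [0,0,0],"roll": 0},
    {"jaw": 1,"travel": [0,0,0],"roll": 0},
    {"jaw": 1,"travel": [0,0,0],"roll": 0},
  ],
)

```text
clock: 57.73
tcp_pos: [0.5536, -0.0472, 0.1553]
ee_rot: [178.9, 2.0, 165.2]
ft_force: [0.3, 0.7, -0.4]
grip_width: 0.0136
```

Request:
arm_command(
  rows=[
    {"jaw": 1,"travel": [0.08,-0.09,0.4],"roll": 0},
    {"jaw": 1,"travel": [0,0,0.4],"roll": 0},
    {"jaw": 1,"travel": [0,0,0.3],"roll": 0},
    {"jaw": 1,"travel": [0,0,0],"roll": 0},
    {"jaw": 1,"travel": [0,0,0],"roll": 0},
    {"jaw": 1,"travel": [0,0,0],"roll": 0},
  ],
)

```text
clock: 58.23
tcp_pos: [0.5532, -0.0486, 0.1438]
ee_rot: [178.9, 2.0, 165.1]
ft_force: [-2.0, 1.1, 5.8]
grip_width: 0.0134
```

Request:
arm_command(
  rows=[
    {"jaw": 0.3,"travel": [0,0,0],"roll": 0},
    {"jaw": 0.3,"travel": [0,0,0],"roll": 0},
    {"jaw": 0.3,"travel": [0,0,0],"roll": 0},
    {"jaw": 0.3,"travel": [-0.07,0.03,-2],"roll": 0},
    {"jaw": 0.3,"travel": [-0.13,0.06,-3.5],"roll": 0},
    {"jaw": 0.3,"travel": [0,0,0],"roll": 0},
    {"jaw": 0.3,"travel": [0,0,0],"roll": 0},
    {"jaw": 0.3,"travel": [0,0,0],"roll": 0},
  ],
)

```text
clock: 58.9
tcp_pos: [0.5529, -0.0486, 0.198]
ee_rot: [178.9, 2.0, 165.1]
ft_force: [0.6, 0.9, 0.4]
grip_width: 0.03
```

```bash
python3 - <<'E'
from plat import *
s=snap('wrist','w20.png'); pickle.dump(s,open('w20.pkl','wb'))
print(fitc(s,.5534,-.048,.139,.028,1,R=.006))
t=snap('top','top2.png')
for n,x,y in [('L1',.414,.3226),('L2',.422,.2358)]: print(n,fitc(t,x,y,.009,.028,1,R=.05,dr=.004))
go([.47,.1,.19],[.43,.2,.14],[.4206,.2362,.09])
E
```

```text
[92.0261  0.5538 -0.049 ]
L1 [148.1671   0.414    0.3224]
L2 [128.0248   0.4234   0.238 ]
tcp [ 0.5525 -0.0487  0.1974] rot [178.99   1.89 165.14] toolz [ 0.036  0.009 -0.999] q [-50.  15.  59. 101. -14.  69.  88.] t 59.0
[0.47, 0.1, 0.19] total [11.8  12.25  0.57] rows 5 each [2.36 2.45 0.11]
[0.43, 0.2, 0.14] total [6.59 8.55 4.94] rows 3 each [2.2  2.85 1.65]
[0.4206, 0.2362, 0.09] total [2.   3.17 4.99] rows 2 each [1.   1.59 2.5 ]
```

Request:
arm_command(
  rows=[
    {"jaw": 0.2,"travel": [2.36,2.45,0.1],"roll": 0},
    {"jaw": 0.2,"travel": [2.36,2.45,0.1],"roll": 0},
    {"jaw": 0.2,"travel": [2.36,2.45,0.1],"roll": 0},
    {"jaw": 0.2,"travel": [2.36,2.45,0.1],"roll": 0},
    {"jaw": 0.2,"travel": [2.36,2.45,0.1],"roll": 0},
    {"jaw": 0.2,"travel": [2.2,2.85,1.65],"roll": 0},
    {"jaw": 0.2,"travel": [2.2,2.85,1.65],"roll": 0},
    {"jaw": 0.2,"travel": [2.2,2.85,1.65],"roll": 0},
    {"jaw": 0.2,"travel": [1,1.59,2.5],"roll": 0},
    {"jaw": 0.2,"travel": [1,1.59,2.5],"roll": 0},
    {"jaw": 0.2,"travel": [0,0,0],"roll": 0},
    {"jaw": 0.2,"travel": [0,0,0],"roll": 0},
    {"jaw": 0.2,"travel": [0,0,0],"roll": 0},
  ],
)

```text
clock: 60.08
tcp_pos: [0.4216, 0.2351, 0.0914]
ee_rot: [179.0, 2.0, 165.1]
ft_force: [0.4, 0.6, 0.1]
grip_width: 0.0343
```

```bash
python3 - <<'E'
from plat import *
s=snap('wrist','w21.png'); pickle.dump(s,open('w21.pkl','wb'))
b=fitc(s,.4206,.2362,.009,.028,1,R=.03); print(b); print(fitc(s,.4122,.3229,.009,.028,1,R=.03))
go([b[1],b[2],.045],[b[1],b[2],.013],[.46,.13,.16],[.5551,.0244,.19])
E
```

```text
[208.3945   0.4208   0.2362]
[209.7498   0.4126   0.3233]
tcp [0.422  0.2352 0.0919] rot [178.94   1.99 165.04] toolz [ 0.038  0.009 -0.999] q [-78.   9.  47. 118.  -7.  54.  47.] t 60.1333
[np.float64(0.4208), np.float64(0.2362), 0.045] total [ 0.3  -0.02  4.68] rows 2 each [ 0.15 -0.01  2.34]
[np.float64(0.4208), np.float64(0.2362), 0.013] total [ 0.11 -0.06  3.2 ] rows 1 each [ 0.11 -0.06  3.2 ]
[0.46, 0.13, 0.16] total [ -7.04  -8.98 -14.63] rows 5 each [-1.41 -1.8  -2.93]
[0.5551, 0.0244, 0.19] total [-12.01  -7.7   -2.73] rows 4 each [-3.   -1.92 -0.68]
```

Request:
arm_command(
  rows=[
    {"jaw": 0.2,"travel": [0.15,-0.05,2.34],"roll": 0},
    {"jaw": 0.2,"travel": [0.15,-0.05,2.34],"roll": 0},
    {"jaw": 0.2,"travel": [0.06,-0.03,2],"roll": 0},
    {"jaw": 0.2,"travel": [0.05,-0.03,1.2],"roll": 0},
    {"jaw": 0.2,"travel": [0,0,0],"roll": 0},
    {"jaw": 0.2,"travel": [0,0,0],"roll": 0},
    {"jaw": 0.2,"travel": [0,0,0],"roll": 0},
  ],
)

```text
clock: 60.72
tcp_pos: [0.4209, 0.2364, 0.0138]
ee_rot: [178.9, 2.0, 165.1]
ft_force: [-0.1, 0.5, -0.3]
grip_width: 0.0339
```

Request:
arm_command(
  rows=[
    {"jaw": 1,"travel": [0,0,0],"roll": 0},
    {"jaw": 1,"travel": [0,0,0],"roll": 0},
    {"jaw": 1,"travel": [0,0,0],"roll": 0},
    {"jaw": 1,"travel": [0,0,0],"roll": 0},
    {"jaw": 1,"travel": [0,0,0],"roll": 0},
  ],
)

```text
clock: 61.13
tcp_pos: [0.4206, 0.2369, 0.0137]
ee_rot: [178.8, 2.0, 165.1]
ft_force: [-2.3, -2.1, 11.0]
grip_width: 0.0138
```

Request:
arm_command(
  rows=[
    {"jaw": 1,"travel": [-0.06,0.03,-1.7],"roll": 0},
    {"jaw": 1,"travel": [-1.4,-1.8,-2.9],"roll": 0},
    {"jaw": 1,"travel": [-1.4,-1.8,-2.9],"roll": 0},
    {"jaw": 1,"travel": [-1.4,-1.8,-2.9],"roll": 0},
    {"jaw": 1,"travel": [-1.4,-1.8,-2.9],"roll": 0},
    {"jaw": 1,"travel": [-1.4,-1.8,-1.3],"roll": 0},
    {"jaw": 1,"travel": [-3,-1.92,-0.68],"roll": 0},
    {"jaw": 1,"travel": [-3,-1.92,-0.68],"roll": 0},
    {"jaw": 1,"travel": [-3,-1.92,-0.68],"roll": 0},
    {"jaw": 1,"travel": [-3,-1.92,-0.68],"roll": 0},
    {"jaw": 1,"travel": [0,0,0],"roll": 0},
    {"jaw": 1,"travel": [0,0,0],"roll": 0},
    {"jaw": 1,"travel": [0,0,0],"roll": 0},
  ],
)

```text
clock: 62.22
tcp_pos: [0.5545, 0.0251, 0.1889]
ee_rot: [179.0, 1.9, 165.1]
ft_force: [0.2, 0.3, -0.1]
grip_width: 0.0132
```

```bash
python3 - <<'E'
from plat import *
go([.5551,.0244,.153],[.5551,.0244,.143])
E
```

```text
tcp [0.5545 0.0251 0.1889] rot [178.95   1.94 165.11] toolz [ 0.037  0.009 -0.999] q [-57.  15.  59. 102. -15.  68.  81.] t 62.2167
[0.5551, 0.0244, 0.153] total [ 0.04 -0.12  3.59] rows 1 each [ 0.04 -0.12  3.59]
[0.5551, 0.0244, 0.143] total [ 0.03 -0.02  1.  ] rows 1 each [ 0.03 -0.02  1.  ]
```

Request:
arm_command(
  rows=[
    {"jaw": 1,"travel": [0.04,-0.12,1.7],"roll": 0},
    {"jaw": 1,"travel": [0,0,1.7],"roll": 0},
    {"jaw": 1,"travel": [0,0,0],"roll": 0},
    {"jaw": 1,"travel": [0,0,0],"roll": 0},
    {"jaw": 1,"travel": [0,0,0],"roll": 0},
  ],
)

```text
clock: 62.63
tcp_pos: [0.5554, 0.0252, 0.1558]
ee_rot: [178.9, 2.0, 165.2]
ft_force: [-0.4, 0.1, 0.7]
grip_width: 0.0133
```

Request:
arm_command(
  rows=[
    {"jaw": 1,"travel": [0.07,-0.09,0.4],"roll": 0},
    {"jaw": 1,"travel": [0,0,0.4],"roll": 0},
    {"jaw": 1,"travel": [0,0,0.35],"roll": 0},
    {"jaw": 1,"travel": [0,0,0],"roll": 0},
    {"jaw": 1,"travel": [0,0,0],"roll": 0},
    {"jaw": 1,"travel": [0,0,0],"roll": 0},
  ],
)

```text
clock: 63.13
tcp_pos: [0.5552, 0.0238, 0.1438]
ee_rot: [178.9, 2.0, 165.1]
ft_force: [-2.1, 1.1, 5.2]
grip_width: 0.0137
```

Request:
arm_command(
  rows=[
    {"jaw": 0.3,"travel": [0,0,0],"roll": 0},
    {"jaw": 0.3,"travel": [0,0,0],"roll": 0},
    {"jaw": 0.3,"travel": [0,0,0],"roll": 0},
    {"jaw": 0.3,"travel": [-0.07,0.03,-2],"roll": 0},
    {"jaw": 0.3,"travel": [-0.13,0.06,-3.5],"roll": 0},
    {"jaw": 0.3,"travel": [0,0,0],"roll": 0},
    {"jaw": 0.3,"travel": [0,0,0],"roll": 0},
    {"jaw": 0.3,"travel": [0,0,0],"roll": 0},
  ],
)

```text
clock: 63.8
tcp_pos: [0.5549, 0.0237, 0.1981]
ee_rot: [178.9, 2.0, 165.1]
ft_force: [0.4, -0.5, 0.2]
grip_width: 0.0302
```

```bash
python3 - <<'E'
from plat import *
s=snap('wrist','w22.png'); pickle.dump(s,open('w22.pkl','wb'))
print(fitc(s,.5551,.0244,.139,.028,1,R=.006))
print(fitc(s,.5574,.0953,.135,.024,-1,R=.006),fitc(s,.5574,.0953,.135,.028,1,R=.006))
t=snap('top','top3.png'); print(fitc(t,.414,.3226,.009,.028,1,R=.05,dr=.004))
go([.47,.2,.18],[.4126,.3233,.09])
E
```

```text
[82.2611  0.5556  0.0233]
[95.589   0.5572  0.0958] [119.354    0.5576   0.0958]
[103.157    0.4148   0.3261]
tcp [0.5545 0.0236 0.1976] rot [178.99   1.9  165.14] toolz [ 0.037  0.008 -0.999] q [-58.  15.  59. 101. -14.  69.  80.] t 63.9
[0.47, 0.2, 0.18] total [12.74 14.86  1.6 ] rows 5 each [2.55 2.97 0.32]
[0.4126, 0.3233, 0.09] total [ 9.   10.29  8.89] rows 5 each [1.8  2.06 1.78]
```

Request:
arm_command(
  rows=[
    {"jaw": 0.2,"travel": [2.55,2.97,0.32],"roll": 0},
    {"jaw": 0.2,"travel": [2.55,2.97,0.32],"roll": 0},
    {"jaw": 0.2,"travel": [2.55,2.97,0.32],"roll": 0},
    {"jaw": 0.2,"travel": [2.55,2.97,0.32],"roll": 0},
    {"jaw": 0.2,"travel": [2.55,2.97,0.32],"roll": 0},
    {"jaw": 0.2,"travel": [1.8,2.06,1.78],"roll": 0},
    {"jaw": 0.2,"travel": [1.8,2.06,1.78],"roll": 0},
    {"jaw": 0.2,"travel": [1.8,2.06,1.78],"roll": 0},
    {"jaw": 0.2,"travel": [1.8,2.06,1.78],"roll": 0},
    {"jaw": 0.2,"travel": [1.8,2.06,1.78],"roll": 0},
    {"jaw": 0.2,"travel": [0,0,0],"roll": 0},
    {"jaw": 0.2,"travel": [0,0,0],"roll": 0},
    {"jaw": 0.2,"travel": [0,0,0],"roll": 0},
  ],
)

```text
clock: 64.98
tcp_pos: [0.4134, 0.3224, 0.0903]
ee_rot: [179.0, 2.0, 165.1]
ft_force: [-0.3, -0.5, -0.1]
grip_width: 0.0341
```

```bash
python3 - <<'E'
from plat import *
s=snap('wrist','w23.png'); pickle.dump(s,open('w23.pkl','wb'))
b=fitc(s,.4126,.3233,.009,.028,1,R=.03); print(b)
go([b[1],b[2],.045],[b[1],b[2],.0138],[.46,.22,.16],[.5574,.0958,.19])
E
```

```text
[207.9598   0.4126   0.3229]
tcp [0.4139 0.3223 0.0907] rot [178.98   1.98 165.05] toolz [ 0.038  0.008 -0.999] q [-86.  16.  48. 112. -13.  56.  43.] t 65.0333
[np.float64(0.4126), np.float64(0.3229), 0.045] total [ 0.3  -0.05  4.57] rows 2 each [ 0.15 -0.03  2.28]
[np.float64(0.4126), np.float64(0.3229), 0.0138] total [ 0.11 -0.06  3.12] rows 1 each [ 0.11 -0.06  3.12]
[0.46, 0.22, 0.16] total [ -7.74  -8.46 -14.51] rows 5 each [-1.55 -1.69 -2.9 ]
[0.5574, 0.0958, 0.19] total [-12.71  -9.44  -2.73] rows 5 each [-2.54 -1.89 -0.55]
```

Request:
arm_command(
  rows=[
    {"jaw": 0.2,"travel": [0.15,-0.05,2.3],"roll": 0},
    {"jaw": 0.2,"travel": [0.15,-0.05,2.3],"roll": 0},
    {"jaw": 0.2,"travel": [0.06,-0.03,1.9],"roll": 0},
    {"jaw": 0.2,"travel": [0.05,-0.03,1.2],"roll": 0},
    {"jaw": 0.2,"travel": [0,0,0],"roll": 0},
    {"jaw": 0.2,"travel": [0,0,0],"roll": 0},
    {"jaw": 0.2,"travel": [0,0,0],"roll": 0},
  ],
)

```text
clock: 65.62
tcp_pos: [0.4127, 0.3237, 0.0148]
ee_rot: [178.9, 2.0, 165.1]
ft_force: [-0.1, -0.2, 0.2]
grip_width: 0.0342
```

Request:
arm_command(
  rows=[
    {"jaw": 1,"travel": [0,0,0],"roll": 0},
    {"jaw": 1,"travel": [0,0,0],"roll": 0},
    {"jaw": 1,"travel": [0,0,0],"roll": 0},
    {"jaw": 1,"travel": [0,0,0],"roll": 0},
    {"jaw": 1,"travel": [0,0,0],"roll": 0},
  ],
)

```text
clock: 66.03
tcp_pos: [0.4124, 0.3241, 0.0148]
ee_rot: [178.9, 2.0, 165.1]
ft_force: [-1.2, -1.8, 9.4]
grip_width: 0.0131
```

Request:
arm_command(
  rows=[
    {"jaw": 1,"travel": [-0.06,0.03,-1.7],"roll": 0},
    {"jaw": 1,"travel": [-1.55,-1.69,-2.9],"roll": 0},
    {"jaw": 1,"travel": [-1.55,-1.69,-2.9],"roll": 0},
    {"jaw": 1,"travel": [-1.55,-1.69,-2.9],"roll": 0},
    {"jaw": 1,"travel": [-1.55,-1.69,-2.9],"roll": 0},
    {"jaw": 1,"travel": [-1.55,-1.69,-1.3],"roll": 0},
    {"jaw": 1,"travel": [-2.54,-1.89,-0.55],"roll": 0},
    {"jaw": 1,"travel": [-2.54,-1.89,-0.55],"roll": 0},
    {"jaw": 1,"travel": [-2.54,-1.89,-0.55],"roll": 0},
    {"jaw": 1,"travel": [-2.54,-1.89,-0.55],"roll": 0},
    {"jaw": 1,"travel": [-2.54,-1.89,-0.55],"roll": 0},
    {"jaw": 1,"travel": [0,0,0],"roll": 0},
    {"jaw": 1,"travel": [0,0,0],"roll": 0},
    {"jaw": 1,"travel": [0,0,0],"roll": 0},
  ],
)

```text
clock: 67.2
tcp_pos: [0.5574, 0.0969, 0.1908]
ee_rot: [178.9, 1.9, 165.1]
ft_force: [-0.5, 1.0, -0.6]
grip_width: 0.0138
```

```bash
python3 - <<'E'
from plat import *
go([.5571,.0957,.156])
E
```

```text
tcp [0.5574 0.0969 0.1908] rot [178.94   1.95 165.12] toolz [ 0.038  0.009 -0.999] q [-63.  17.  57. 100. -15.  69.  74.] t 67.2
[0.5571, 0.0957, 0.156] total [ 0.11 -0.19  3.47] rows 1 each [ 0.11 -0.19  3.47]
```

Seated TCP height here is 0.130 + 0.0148 = 0.1448.

Request:
arm_command(
  rows=[
    {"jaw": 1,"travel": [0.11,-0.19,1.7],"roll": 0},
    {"jaw": 1,"travel": [0,0,1.75],"roll": 0},
    {"jaw": 1,"travel": [0,0,0],"roll": 0},
    {"jaw": 1,"travel": [0,0,0],"roll": 0},
    {"jaw": 1,"travel": [0,0,0],"roll": 0},
  ],
)

```text
clock: 67.62
tcp_pos: [0.5574, 0.0962, 0.157]
ee_rot: [178.9, 2.0, 165.2]
ft_force: [0.6, -0.3, -0.9]
grip_width: 0.0131
```

Request:
arm_command(
  rows=[
    {"jaw": 1,"travel": [0.08,-0.06,0.4],"roll": 0},
    {"jaw": 1,"travel": [0,0,0.4],"roll": 0},
    {"jaw": 1,"travel": [0,0,0.4],"roll": 0},
    {"jaw": 1,"travel": [0,0,0],"roll": 0},
    {"jaw": 1,"travel": [0,0,0],"roll": 0},
    {"jaw": 1,"travel": [0,0,0],"roll": 0},
  ],
)

```text
clock: 68.12
tcp_pos: [0.5573, 0.0953, 0.1448]
ee_rot: [178.9, 2.0, 165.1]
ft_force: [-2.9, 0.4, 8.2]
grip_width: 0.0134
```

Request:
arm_command(
  rows=[
    {"jaw": 0.3,"travel": [0,0,0],"roll": 0},
    {"jaw": 0.3,"travel": [0,0,0],"roll": 0},
    {"jaw": 0.3,"travel": [0,0,0],"roll": 0},
    {"jaw": 0.3,"travel": [-0.07,0.03,-2],"roll": 0},
    {"jaw": 0.3,"travel": [-0.13,0.06,-3.5],"roll": 0},
    {"jaw": 0.3,"travel": [-0.13,0.06,-3],"roll": 0},
    {"jaw": 0.3,"travel": [0,-2.5,0],"roll": 0},
    {"jaw": 0.3,"travel": [0,-2.5,0],"roll": 0},
    {"jaw": 0.3,"travel": [0,-2.5,0],"roll": 0},
    {"jaw": 0.3,"travel": [0,-2.5,0],"roll": 0},
    {"jaw": 0.3,"travel": [-2.5,0,0],"roll": 0},
    {"jaw": 0.3,"travel": [-2.5,0,0],"roll": 0},
    {"jaw": 0.3,"travel": [0,0,0],"roll": 0},
    {"jaw": 0.3,"travel": [0,0,0],"roll": 0},
    {"jaw": 0.3,"travel": [0,0,0],"roll": 0},
  ],
)

```text
clock: 69.37
tcp_pos: [0.5795, -0.0148, 0.2287]
ee_rot: [179.0, 1.9, 165.1]
ft_force: [-0.4, 0.1, 0.7]
grip_width: 0.0297
```

```bash
python3 - <<'E'
from plat import *
s=snap('wrist','w24.png'); pickle.dump(s,open('w24.pkl','wb'))
for x,y in ((.5507,-.12),(.5534,-.048),(.5551,.0244),(.5574,.0958)): print(fitc(s,x,y,.139,.028,1,R=.006))
go()
E
```

```text
[123.5051   0.5513  -0.1204]
[65.8677  0.554  -0.0494]
[54.6353  0.5561  0.0234]
[127.5981   0.5582   0.095 ]
tcp [ 0.5794 -0.0145  0.2289] rot [178.97   1.94 165.12] toolz [ 0.037  0.009 -0.999] q [-52.  18.  61.  95. -17.  74.  87.] t 69.4167
```

View pics/w24.png

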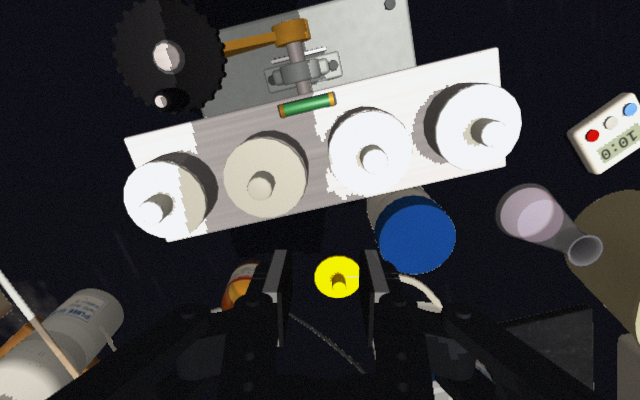

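All four lids sit flat and centred, at (165,200), (265,177), (370,150) and (478,126). The fitted spacing of 71.8 mm agrees with the 72 mm expected, the crank is where I left it, and the bystanders look untouched. Handing in.

```bash
python3 -c "
from bench import manip; print(manip.close_job())"
```

```text
the job is handed in; nothing more can be done
None
```

I levelled the empty platform, then placed all four dishes on their pedestals and closed each with a white lid. The job was handed in at about 69 s of the 210 s allowed.

- **Levelling:** I cranked clockwise to the -0.04 stop, then back 6.0 rad to level, before placing any dish. By the crank angle, the tilt should be within about 0.001 rad of level. A cruder camera fit before that had read about 0 to -0.01, while the crank count put it at about +0.013. I went with the stop and did not measure the tilt again afterwards.
- **Dishes and lids:** The last wrist picture shows all four lids flat. The fits put each lid within about 1.5 mm of its seat, with 71.8 mm spacing against the 72 mm expected. Each lid was released at its seated height.
- **Bystanders:** The timer, flask and wash bottle look undisturbed in the last picture, but I did not measure their positions. No lid was knocked aside that I saw. The top camera gave one odd reading for a lid, and the wrist camera showed it had not moved.
- **What went wrong:** Joint 3 reached its range limit partway through. The moves I made to free it also ran joint 2 close to its limit, which left the tool tilted about 2.3°. I allowed for that tilt in the remaining grasps and placings. The highest finger force I read was about 60 N, when the crank hit the stop.

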